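# Dress the wheel-trim stand and scan it in

### The arm

A 6-joint arm with a two-finger parallel gripper is mounted at the origin on the work surface. World frame = base frame: x ahead of the robot, y to its left, z up, the work surface at z = 0. Lengths are in m, angles in rad, forces in N, time in s.
With the tool pointing down it reaches from about 0.275 to 0.75 m from the base axis. Payload 10.2 kg.
Tool frame: the origin (TCP) lies between the finger pads; the fingertips stand 19 mm ahead of it and the grasp point (between the pads) is the TCP; z points along the fingers, y is the direction in which the jaws open and shut (so a half turn about z gives the same grasp; the last joint's range is limited). The gripper opens to 85 mm and grips with 20 to 120 N. Pads are 22 mm wide; open, the fingers measure 114 mm over their backs; the gripper's body (76 mm by 85 mm) begins 54 mm behind the grasp point. The pads swing forward as they close: fully open they stand 13 mm farther back than shut.
Start: joints at [0.893, 0.313, 1.498, -0, 1.331, -0.223], TCP at [0.231, 0.472, 0.25] pointing down, gripper open.
Joint ranges: [-2.94, 2.94], [-0.97, 2.17], [0.19, 2.56], [-1.23, 4.37], [0.02, 3.11], [-2.88, 2.88]. Speed limits (rad/s): [2.39, 2.39, 3.01, 3.14, 3.14, 3.14].

### API

Orientations are given as a unit quaternion [x, y, z, w].
In Python, from cell import get_state, cams, job gives the robot as it stands. The module is installed in compiled form; this text tells all that it offers.
- The arm moves only by the shell command python3 -m creep 'ROWS' [FORCE]. ROWS is JSON, a list of rows, each a list of 7 numbers: the opening in per cent of the stroke, from 0 (shut) to 100 (fully open), then the shift along the world's x, y, z in units of 30 mm (1.0 is 30 mm), then the turn, a rotation vector about the world's x, y, z in units of 5 degrees (1.0 is 5 degrees). In form: [[grip, x, y, z, rx, ry, rz], ...]. A call has 1 to 10 rows; each row shifts and turns the commanded pose from where the row before left it; what a row does not reach is not made up. A row lasts 1/12 s, in which the tool goes at most 41.7 mm and 7.16 degrees, less where a joint would pass 70% of its speed; a pose out of reach is approached as far as the arm can. A call is refused whole if a number of a shift passes 1 or a number of a turn 1, either way. A call with a gripper value outside its range is refused whole. The fingers move at their own pace and stop on an object; FORCE is the grip in N (left out, the last holds). Time passes only in rows, so rows that do not move let the fingers close. It gives the time, the measured TCP pose, the force and the opening at its end, in the units of the state.
- get_state(): the state, without advancing time (a new reading comes with each control period).
- cams.grab_frame(name): name is "scene" or "top" or "wrist"; returns a dict with "pixels" (420x560x3 uint8, red, green, blue), "mtx" (3x3 intrinsics, pixels), "k1" (the pictures are not rectified: a ray, as slopes to the right and down, at radius r is drawn at 1 + k1 r^2 times it, then the intrinsics apply), "rvec" (rotation vector, rad) and "tvec" (3), from world to camera coordinates, as OpenCV has them; the wrist camera has in their place "mount" (4x4, takes a point from camera to tool coordinates, whose origin is the TCP and whose axes are the flange's). Camera axes: x right, y down, z forward; pixel columns grow to the right and rows downward; lengths in m; the calibration is good to about 2 mm. A picture is of the moment at which its call begins: read the wrist's pose just before it. There is no depth.
- job.sign_off(): hands the job in, once; it reports no verdict.
Trained networks look in a picture, given as the dict that the camera call returned (one of the last four; its "shot" number tells which), for a name from the list of things; names that differ only in an ending like _2 or _b are one class to them, and where a whole thing is asked for, a point or a joint stands for the part that bears it (a point fixed in the world has none). Each returns a list of dicts, best first, with "conf" (0 to 1); they miss things now and then, are a little off and sometimes report something else, mostly with a low value. They report only what shows in the picture. A call takes as long as a camera call. They do not tell look-alikes from the thing itself.
- cams.search_frame(label, picture): "bbox" ([centre column, centre row, width, height] in pixels, round what is visible of it).
- cams.landmark_of(label, picture): "location" ([column, row] in pixels: a listed point, or the origin of a listed thing).
The state is a dict: "clock": time; "qpos": joint angles; "qd": joint speeds; "tau": joint torques, N m; "position": TCP position; "ee_rot": TCP orientation; "wrist_force": force on the tool from outside, world axes, zero at the start; "torque": the same for the moment, N m; "opening": opening from 0.0 (shut) to 1.0 (fully open).
Only numpy, scipy, OpenCV 4.12 (cv2) and the standard library are available. Lean on these libraries where they do the work, as an engineer would, in place of code of your own. Each camera call takes 0.05 s, during which the arm holds its last target.

### The job

Put every wheel-trim plate that is on the table onto the display stand: lower each one gently over a free pair of pins until it lies flush on the board, without dropping it. When all of them are on, pick up the barcode scanner, aim it squarely at the middle of the stand's label from 10 cm or so and hold it steady there for two seconds, then lay it back on its sloping rest as it lay before. Leave the other things on the table alone.

Things in the scene. Friction and masses are not known exactly. Their poses are not given: they have to be found in the camera images.
- plate_1: loose metal wheel-trim plate, 120 (x) x 80 (y) x 8 mm, with a raised 40 mm square hub in the middle, hub top 38 mm above the underside; two 15 mm through holes on its x axis, 42 mm either side of centre. 0.2 to 0.42 kg. Origin: centre of underside, z up; same after half a turn. Grip the hub across y to keep the fingers clear of the pins. Three or four such plates are present
- plate_2: loose metal wheel-trim plate, 120 (x) x 80 (y) x 8 mm, with a raised 40 mm square hub in the middle, hub top 38 mm above the underside; two 15 mm through holes on its x axis, 42 mm either side of centre. 0.2 to 0.42 kg. Origin: centre of underside, z up; same after half a turn. Grip the hub across y to keep the fingers clear of the pins. Three or four such plates are present
- plate_3: loose metal wheel-trim plate, 120 (x) x 80 (y) x 8 mm, with a raised 40 mm square hub in the middle, hub top 38 mm above the underside; two 15 mm through holes on its x axis, 42 mm either side of centre. 0.2 to 0.42 kg. Origin: centre of underside, z up; same after half a turn. Grip the hub across y to keep the fingers clear of the pins. Three or four such plates are present
- plate_4: loose metal wheel-trim plate, 120 (x) x 80 (y) x 8 mm, with a raised 40 mm square hub in the middle, hub top 38 mm above the underside; two 15 mm through holes on its x axis, 42 mm either side of centre. 0.2 to 0.42 kg. Origin: centre of underside, z up; same after half a turn. Grip the hub across y to keep the fingers clear of the pins. Three or four such plates are present
- station_1 (a point): place 1 of 4 on the display stand, on the board's top face (20 mm above the table) midway between its two pins; axes as the stand's. Places are 100 mm apart along the stand's y; any plate fits any place, either way round, one plate to a place
- station_2 (a point): place 2 of 4 on the display stand, on the board's top face (20 mm above the table) midway between its two pins; axes as the stand's. Places are 100 mm apart along the stand's y; any plate fits any place, either way round, one plate to a place
- station_3 (a point): place 3 of 4 on the display stand, on the board's top face (20 mm above the table) midway between its two pins; axes as the stand's. Places are 100 mm apart along the stand's y; any plate fits any place, either way round, one plate to a place
- station_4 (a point): place 4 of 4 on the display stand, on the board's top face (20 mm above the table) midway between its two pins; axes as the stand's. Places are 100 mm apart along the stand's y; any plate fits any place, either way round, one plate to a place
- stand: display stand, fixed: wooden board 160 (x) x 410 (y) x 20 mm with four pairs of steel pins, 42 mm either side of each place along x. Pin: 12 mm thick, 34 mm above the board, the last 12 mm tapering to a 4 mm tip. Origin: centre of underside, z up. A wooden wedge at the +y end, top edge 70 mm above the table, carries the label
- label: white barcode label with black bars, 60 (x) x 50 mm, on the sloping wedge at the stand's +y end (at x -30, y 260, z 46 mm in the stand's frame). Origin: its centre; z: outward normal, leaning 45 degrees from vertical towards the stand's +y; x parallel to the stand's x
- scanner: loose barcode scanner, about 0.2 kg: straight black handle 130 long (x -85 to +45 mm) x 36 wide (y) x 28 mm high, grey head at its +x end tilted down 50 degrees. Origin: on the handle's flat underside, z out of its back. Grip across y near x = -10 mm. At the start it lies on its rest, origin and axes on those of rest_deck, nose 15 degrees up
- scanner_lens (a point): scanner's window, front of its head; in the scanner's frame at x 72, z 20 mm. Its x axis is the reading beam, 0.87 rad below the scanner's x in its x-z plane. The head (50 x 44 x 32 mm) stays above the level of the handle's underside. It reads from 50 to 200 mm, beam within 22 mm of the label's middle, up to 40 degrees off its normal
- rest_deck: sloping top of the scanner's fixed grey rest: 150 (x -95 to +55 mm) x 50 mm, 62 mm above the table at its origin, 0.26 rad nose-up, 10 mm lip across the lower end (inner face at x -89 mm); foot 60 mm wide, 12 mm high. Origin: on the top face where the scanner's origin belongs; x up the slope, the way the scanner's nose points; z normal to the face
- hubcap_1: round hubcap 140 mm across, 24 mm high, lying or standing loose on the table; not part of the job, leave alone
- hubcap_2: round hubcap 140 mm across, 24 mm high, lying or standing loose on the table; not part of the job, leave alone
- mug: white mug 80 mm across, 90 mm high, lying or standing loose on the table; not part of the job, leave alone
- bottle: white bottle 60 mm across, 170 mm high, lying or standing loose on the table; not part of the job, leave alone
- hammer: hammer about 260 mm long, lying or standing loose on the table; not part of the job, leave alone
- screwdriver: screwdriver about 200 mm long, lying or standing loose on the table; not part of the job, leave alone
- wrench: wrench about 180 mm long, lying or standing loose on the table; not part of the job, leave alone
There are look-alikes about, which are no part of the job. What is shaped like the plate_1 but green is not meant.

How it is judged:
By the outcome, as a careful person would: the job done as asked, in the order asked, and still so for the second after the job is handed in, with the robot touching nothing.
Of plate_1, plate_2, plate_3, plate_4 only 3 to 4 are there at a start; the rules pass over those that are not, and their reading is None.
At some moment in a run one of plate_1, plate_2, plate_3, plate_4 may be knocked a few centimetres aside while the robot is not near it.
It also fails if it takes over 208 s, if anything falls off the work surface, if the arm or the gripper's body presses on something with over 40 N, if the wrist force passes 120 N, or if a joint passes its speed limit or range.

## Working session

There is one attempt and no reset: what is moved stays moved. The work goes in short steps, Python scripts to look and compute and a shell command to move; the robot and the scene stay as the last step left them, time stands still between calls to the robot, and variables do not carry over. Pictures are saved under pics/ and viewed, and the job is handed in when it is done.

```bash
mkdir -p pics; ls; cat > h.py <<'E'
import numpy as np, cv2
from cell import get_state, cams, job
from scipy.spatial.transform import Rotation as R
def save(f,name): cv2.imwrite('pics/'+name+'.png', cv2.cvtColor(np.asarray(f['pixels']),cv2.COLOR_RGB2BGR))
def campose(f,st=None):
    # returns Rcw (cam->world), origin
    if 'mount' in f and f['mount'] is not None:
        M=np.array(f['mount']); Rt=R.from_quat(st['ee_rot']).as_matrix()
        return Rt@M[:3,:3], Rt@M[:3,3]+np.array(st['position'])
    Rm=cv2.Rodrigues(np.array(f['rvec'],float))[0]; return Rm.T, -Rm.T@np.array(f['tvec'],float).ravel()
def ray(f,uv,st=None):
    K=np.array(f['mtx'],float); k1=float(f['k1'])
    p=cv2.undistortPoints(np.array([[uv]],float),K,np.array([k1,0,0,0,0.]))[0,0]
    Rc,o=campose(f,st); d=Rc@np.array([p[0],p[1],1.]); return o,d
def px2w(f,uv,z,st=None):
    o,d=ray(f,uv,st); return o+d*(z-o[2])/d[2]
def w2px(f,P,st=None):
    Rc,o=campose(f,st); P=np.atleast_2d(np.array(P,float)); c=(P-o)@Rc
    K=np.array(f['mtx'],float); k1=float(f['k1'])
    s=c[:,:2]/c[:,2:]; r2=(s**2).sum(1,keepdims=True); s=s*(1+k1*r2)
    return s@K[:2,:2].T+K[:2,2]
E
python3 - <<'E'
from h import *
print(get_state())
for n in ['scene','top','wrist']:
    f=cams.grab_frame(n); save(f,n+'0')
    print(n,f['mtx'],f['k1'],f.get('rvec'),f.get('tvec'),f.get('mount'))
    for l in ['plate_1','stand','scanner','label','rest_deck','station_1']:
        if n!='wrist' : print(l,[(np.round(d['location']),round(d['conf'],2)) for d in cams.landmark_of(l,f)])
E
```

```text
pics
{'clock': 0.0, 'qpos': array([ 8.92635096e-01,  3.13441837e-01,  1.49843280e+00,  6.11884042e-06,
        1.33104252e+00, -2.23397574e-01]), 'qd': array([-0.00065598,  0.00087614,  0.00077167, -0.00130546, -0.00016067,
        0.0020348 ]), 'tau': array([-4.89260201e-04, -4.12271440e+01, -2.59747106e+01, -2.30130063e-04,
        4.17079747e-03,  3.97808583e-05]), 'position': array([0.23045949, 0.47144469, 0.24974086]), 'ee_rot': array([ 2.25428179e-01,  9.74259564e-01, -5.94804320e-04, -2.91196414e-04]), 'wrist_force': array([ 0.21025742,  0.39330694, -0.56479934]), 'torque': array([-0.05120698,  0.00919347,  0.0249293 ]), 'opening': 1.0010257806885694}
scene [[530.37227058   0.         284.81917471]
 [  0.         530.37227058 203.31636134]
 [  0.           0.           1.        ]] 0.04662405050386606 [ 2.01691343  1.10970316 -0.51826395] [-0.24161788 -0.20781716  1.95893502] None
plate_1 [(array([345., 189.]), 0.9), (array([350., 145.]), 0.76), (array([376., 173.]), 0.73), (array([350., 230.]), 0.64), (array([215., 253.]), 0.53)]
stand [(array([231., 254.]), 0.85)]
scanner [(
[... 685 characters left out ...]
anner [(array([151., 191.]), 0.95)]
label [(array([148., 246.]), 0.52), (array([257., 206.]), 0.45)]
rest_deck [(array([149., 189.]), 0.65)]
station_1 [(array([319., 216.]), 0.83), (array([381., 228.]), 0.79), (array([354., 222.]), 0.78), (array([290., 208.]), 0.73)]
wrist [[305.53210381   0.         278.15432026]
 [  0.         305.53210381 205.50690153]
 [  0.           0.           1.        ]] -0.07057019659682529 None None [[-9.37946534e-04 -9.52806524e-01 -3.03576759e-01  7.80241632e-02]
 [ 9.99999325e-01 -6.85530472e-04 -9.38042806e-04 -9.27442585e-04]
 [ 6.85662186e-04 -3.03577434e-01  9.52806524e-01 -1.23614926e-01]
 [ 0.00000000e+00  0.00000000e+00  0.00000000e+00  1.00000000e+00]]
```

View pics/scene0.png

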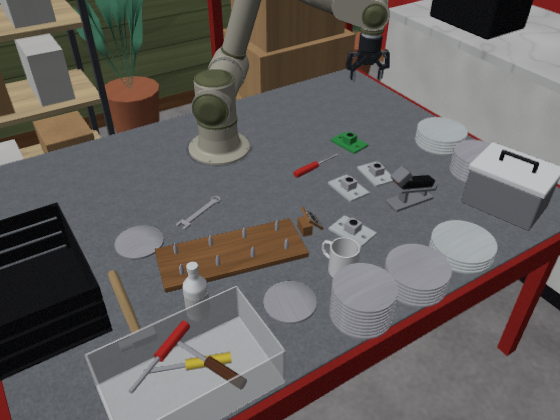

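View pics/top0.png

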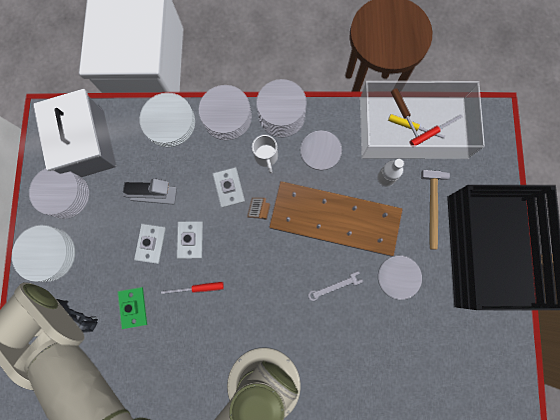

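View pics/wrist0.png

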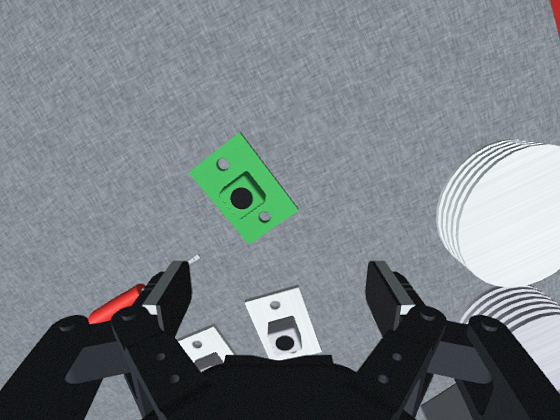

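The top view shows three white plates at (228,186), (148,243) and (188,238). The only look-alike is the green one at (130,308), which is excluded. The stand runs from (270,190) to (400,250), the label wedge is at (258,207) and the scanner on its rest is at (150,190). Next is measuring.

```bash
python3 - <<'E'
from h import *
f=cams.grab_frame('top'); im=cv2.cvtColor(f['pixels'],cv2.COLOR_RGB2BGR)
c=im[165:270,120:290]; cv2.imwrite('pics/topc1.png',cv2.resize(c,None,fx=4.5,fy=4.5,interpolation=cv2.INTER_CUBIC))
c=im[170:265,240:410]; cv2.imwrite('pics/topc2.png',cv2.resize(c,None,fx=4.5,fy=4.5,interpolation=cv2.INTER_CUBIC))
hsv=cv2.cvtColor(im,cv2.COLOR_BGR2HSV)
m=((hsv[...,2]>185)&(hsv[...,1]<40)).astype(np.uint8)
m=cv2.morphologyEx(m,cv2.MORPH_CLOSE,np.ones((9,9)))
for uv in [(228,186),(148,243),(188,238)]:
    n,l,s,ce=cv2.connectedComponentsWithStats(m)
    i=l[uv[1]-10,uv[0]] or l[uv[1]+12,uv[0]]
    cs,_=cv2.findContours((l==i).astype(np.uint8),cv2.RETR_EXTERNAL,cv2.CHAIN_APPROX_NONE)
    pts=np.array([px2w(f,p[0],0.008)[:2] for p in max(cs,key=len)],np.float32)
    print(uv,s[i],cv2.minAreaRect(pts))
for l in ['station_1','label','scanner','scanner_lens','plate_1']:
    zz={'station_1':.02,'label':.046,'scanner':.062,'scanner_lens':.08,'plate_1':0}[l]
    for d in cams.landmark_of(l,f): print(l,np.round(d['location'],1),round(d['conf'],2),px2w(f,d['location'],zz).round(3))
E
```

```text
(228, 186) [214 168  30  38 586] ((0.6274924278259277, 0.1258387714624405), (0.1170712560415268, 0.07548224925994873), 15.49172592163086)
(148, 243) [135 225  30  38 850] ((0.4369511902332306, 0.3786437213420868), (0.07925570756196976, 0.11739879846572876), 82.3023681640625)
(188, 238) [177 222  25  36 870] ((0.45064544677734375, 0.24746021628379822), (0.11548689007759094, 0.07907386124134064), 0.8390324115753174)
station_1 [347.6 224. ] 0.95 [ 0.502 -0.267  0.02 ]
station_1 [319.8 212.6] 0.92 [ 0.539 -0.177  0.02 ]
station_1 [293.7 208. ] 0.86 [ 0.554 -0.092  0.02 ]
station_1 [382.  227.7] 0.83 [ 0.49  -0.377  0.02 ]
label [252.9 204. ] 0.69 [0.561 0.038 0.046]
scanner [150.7 189.3] 0.57 [0.605 0.367 0.062]
scanner_lens [167.4 187.3] 0.66 [0.607 0.307 0.08 ]
plate_1 [150.5 244.9] 0.82 [0.432 0.377 0.   ]
plate_1 [130.  306.4] 0.65 [0.234 0.432 0.   ]
plate_1 [191.1 240.1] 0.64 [0.449 0.244 0.   ]
plate_1 [226.  186.7] 0.6 [0.629 0.134 0.   ]
```

View pics/topc1.png

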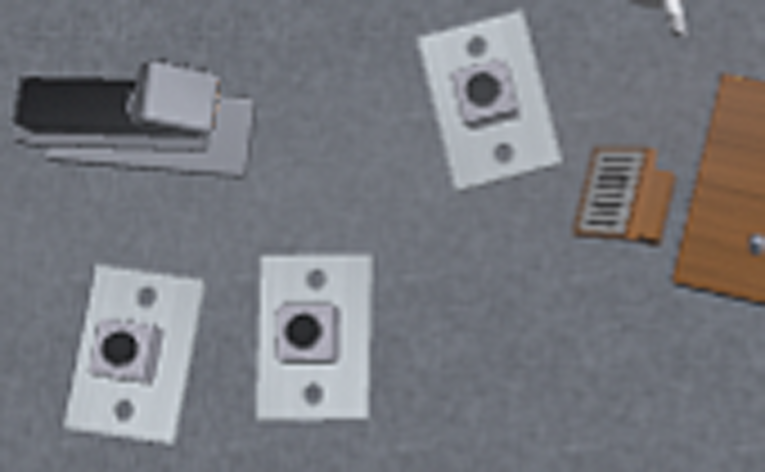

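View pics/topc2.png

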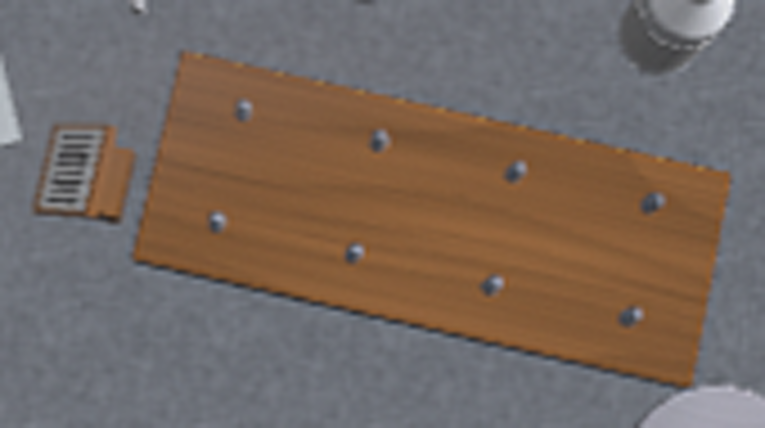

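The crops confirm three white plates with holes and hubs, and the stand with all pins free. The label side is toward +y. Now I fit the stand pose.

```bash
python3 - <<'E'
from h import *
from scipy.optimize import least_squares
f=cams.grab_frame('top')
px=np.array([(183,52),(732,172),(690,385),(135,262)])/4.5+np.array([240,170])-0.4
mod=np.array([(80,205),(80,-205),(-80,-205),(-80,205)])/1000
pp=np.array([(243,106),(380,136),(516,168),(654,199),(217,218),(355,250),(491,282),(630,313)])/4.5+np.array([240,170])-.4
pm=np.array([(s*42,y) for s in(1,-1) for y in (150,50,-50,-150)])/1000
def proj(q):
    c,s=np.cos(q[2]),np.sin(q[2]); Rm=np.array([[c,-s],[s,c]])
    a=np.c_[mod@Rm.T+q[:2],np.full(4,.02)]; b=np.c_[pm@Rm.T+q[:2],np.full(8,.05)]
    return w2px(f,np.r_[a,b])
r=least_squares(lambda q:(proj(q)-np.r_[px,pp]).ravel(),[.52,-.23,-.2])
print(r.x, np.round(r.fun.reshape(-1,2),1).tolist())
q=r.x; c,s=np.cos(q[2]),np.sin(q[2]); Rm=np.array([[c,-s],[s,c]])
for n,p in [('st',(0,y)) for y in (.15,.05,-.05,-.15)]+[('label',(-.03,.26))]: print(n,(Rm@np.array(p)+q[:2]).round(4))
E
```

```text
[ 0.52280442 -0.22765794 -0.22041356] [[-0.9, -0.6], [0.1, -0.1], [0.5, 0.7], [-1.4, -0.4], [-0.4, -0.1], [-0.2, 0.1], [0.4, -0.2], [0.7, -0.2], [-0.5, 0.3], [-0.2, 0.1], [0.7, 0.0], [1.1, 0.2]]
st [ 0.5556 -0.0813]
st [ 0.5337 -0.1789]
st [ 0.5119 -0.2764]
st [ 0.49  -0.374]
label [0.5504 0.0326]
```

```bash
python3 -m creep '[[100,0.75,-0.75,-0.3,0,0,0.55],[100,0.75,-0.75,-0.3,0,0,0.55],[100,0.75,-0.75,-0.3,0,0,0.55],[100,0.75,-0.75,-0.3,0,0,0.55],[100,0.75,-0.75,-0.3,0,0,0.55],[100,0.75,-0.75,-0.3,0,0,0.55],[100,0.75,-0.75,-0.3,0,0,0.55],[100,0.75,-0.75,-0.3,0,0,0.55],[100,0.75,-0.75,-0.3,0,0,0.55],[100,0.6,-0.7,-0.3,0,0,0.4]]' 50
cat > plates.py <<'E'
from h import *
import sys
def fitplate(f,st,guess,name=None,dbg=False,z=0.008):
    """guess (x,y,yaw). Segment white plate; rect fit on z plane via contour; and hub-top/holes refinement by model projection"""
    im=cv2.cvtColor(f['pixels'],cv2.COLOR_RGB2BGR)
    g=im.astype(int)
    return im
def yawstate(st):
    Rm=R.from_quat(st['ee_rot']).as_matrix(); return np.degrees(np.arctan2(Rm[1,1],Rm[0,1])), Rm
def draw_plate(im,f,st,q,z0=0.0,col=(0,0,255)):
    c,s=np.cos(q[2]),np.sin(q[2])
    def T(pts,z): return w2px(f,[(q[0]+c*x-s*y,q[1]+s*x+c*y,z0+z) for x,y in pts],st).round().astype(int)
    cv2.polylines(im,[T([(.06,.04),(.06,-.04),(-.06,-.04),(-.06,.04)],.008)],1,col,1)
    cv2.polylines(im,[T([(.02,.02),(.02,-.02),(-.02,-.02),(-.02,.02)],.038)],1,(255,0,0),1)
    a=np.linspace(0,6.28,20)
    for h in(.042,-.042): cv2.polylines(im,[T([(h+.0075*np.cos(t),.0075*np.sin(t)) for t in a],.008)],1,(0,200,0),1)
    return im
E
python3 - <<'E'
from plates import *
st=get_state(); print(st['position'],yawstate(st)[0],st['clock'],st['wrist_force'])
f=cams.grab_frame('wrist'); im=cv2.cvtColor(f['pixels'],cv2.COLOR_RGB2BGR)
for q in [(.4506,.2475,.015),(.437,.3786,-.134),(.6275,.1258,.27)]: draw_plate(im,f,st,q)
cv2.imwrite('pics/w1.png',im)
E
```

```text
clock: 1.93
position: [0.4525, 0.2467, 0.16]
ee_rot: [-0.007, 1.0, 0.0, 0.0]
wrist_force: [0.2, 0.5, -0.5]
opening: 1.0
[0.45250512 0.24667459 0.15995209] 90.79857231162339 1.9333 [ 0.24883459  0.52587848 -0.48434216]
```

View pics/w1.png

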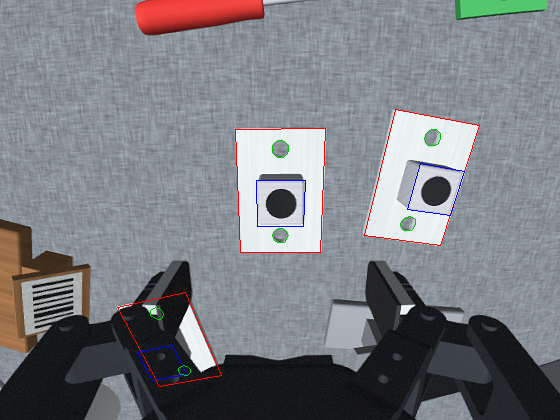

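The overlay of the top-camera estimates lands on all three plates in the wrist view, with plate C at (280,190). I descend on it.

```bash
python3 -m creep '[[100,-0.06,0.03,-0.8,0,0,0],[100,0,0,-0.8,0,0,0],[100,0,0,-0.8,0,0,0],[100,0,0,-0.8,0,0,0],[100,0,0,-0.6,0,0,0],[100,0,0,-0.4,0,0,0],[100,0,0,0,0,0,0],[100,0,0,0,0,0,0]]' 60
python3 -m creep '[[0,0,0,0,0,0,0],[0,0,0,0,0,0,0],[0,0,0,0,0,0,0],[0,0,0,0,0,0,0],[0,0,0,0,0,0,0],[0,0,0,0,0,0,0],[0,0,0,0,0,0,0],[0,0,0,0,0,0,0]]' 60
```

```text
clock: 2.65
position: [0.4493, 0.2491, 0.0343]
ee_rot: [-0.006, 1.0, -0.0, -0.0]
wrist_force: [1.1, -0.2, 0.6]
opening: 0.998
clock: 3.32
position: [0.4498, 0.2492, 0.0352]
ee_rot: [-0.006, 1.0, 0.0, 0.001]
wrist_force: [-1.5, -0.6, 6.1]
opening: 0.453
```

```bash
python3 -m creep '[[0,0,0,0.5,0,0,0],[0,0,0,0.8,0,0,0],[0,0,0,0.9,0,0,0],[0,0,0,0.9,0,0,0],[0,0,0,0.8,0,0,0],[0,0.1,-0.8,0.7,0,0,-0.2],[0,0.15,-0.95,0.4,0,0,-0.2],[0,0.15,-0.95,0,0,0,-0.2],[0,0.15,-0.95,0,0,0,-0.2],[0,0.15,-0.95,0,0,0,-0.2]]'
python3 -m creep '[[0,0.15,-0.95,0,0,0,-0.2],[0,0.15,-0.95,0,0,0,-0.2],[0,0.15,-0.95,0,0,0,-0.2],[0,0.15,-0.95,0,0,0,-0.2],[0,0.15,-0.95,0,0,0,-0.2],[0,0.15,-0.95,0,0,0,-0.2],[0,0.15,-0.95,0,0,0,-0.2],[0,0.15,-0.95,0,0,0,-0.2],[0,0.15,-0.95,0,0,0,-0.1]]'
python3 - <<'E'
from plates import *
st=get_state(); print(st['position'],yawstate(st)[0],st['clock'],st['wrist_force'],st['opening'])
f=cams.grab_frame('wrist'); save(f,'w2')
E
```

```text
clock: 4.15
position: [0.47, 0.1098, 0.1844]
ee_rot: [0.038, 0.999, 0.0, -0.0]
wrist_force: [0.4, 0.1, -2.8]
opening: 0.453
clock: 4.9
position: [0.5105, -0.1468, 0.1841]
ee_rot: [0.112, 0.994, 0.0, -0.0]
wrist_force: [0.8, 0.1, -3.0]
opening: 0.454
[ 0.51054278 -0.14679377  0.18408858] 77.13171132353821 4.9 [ 0.76862166  0.13527265 -2.99013731] 0.4539311614713294
```

View pics/w2.png

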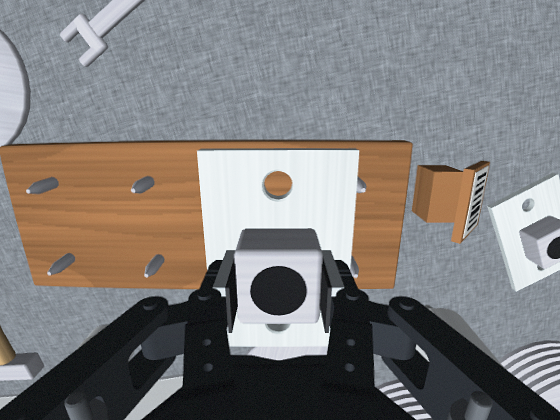

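```bash
cat >> plates.py <<'E'
SQ=np.array([0.5228,-0.2277,-0.2204])
def draw_stand(im,f,st,q=SQ):
    c,s=np.cos(q[2]),np.sin(q[2])
    T=lambda P:w2px(f,[(q[0]+c*x-s*y,q[1]+s*x+c*y,z) for x,y,z in P],st)
    cv2.polylines(im,[T([(.08,.205,.02),(.08,-.205,.02),(-.08,-.205,.02),(-.08,.205,.02)]).round().astype(int)],1,(255,0,255),1)
    for y in(.15,.05,-.05,-.15):
        for x in(.042,-.042):
            a,b=T([(x,y,.02),(x,y,.054)]); cv2.line(im,tuple(int(v) for v in a.round()),tuple(int(v) for v in b.round()),(0,255,255),1)
def held(st,dx=0,dy=0,dz=0.034):
    y,Rm=yawstate(st); p=np.array(st['position'])+Rm@np.array([dx,dy,dz]); return (p[0],p[1],np.radians(y-90)),p[2]
E
python3 - <<'E'
from plates import *
st=get_state()
f=cams.grab_frame('wrist'); im=cv2.cvtColor(f['pixels'],cv2.COLOR_RGB2BGR)
draw_stand(im,f,st)
q,z=held(st); draw_plate(im,f,st,q,z)
cv2.imwrite('pics/w3.png',cv2.resize(im[120:370,0:420],None,fx=1.9,fy=1.9,interpolation=cv2.INTER_CUBIC))
E
```

```text
(no output)
```

View pics/w3.png

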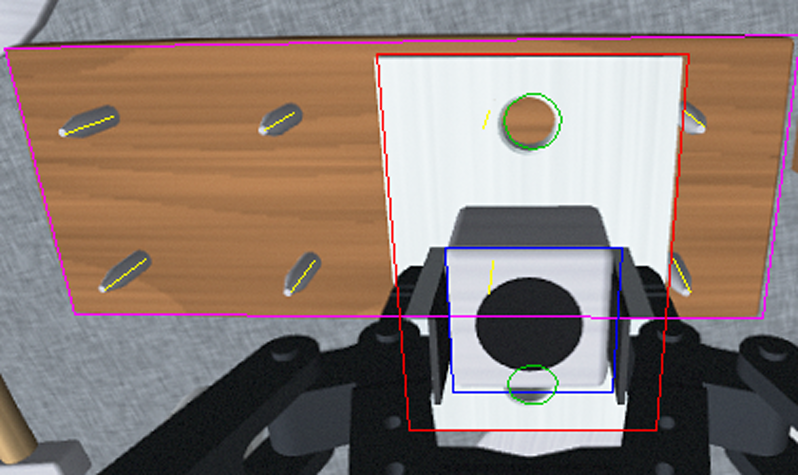

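The stand and held-plate overlays agree within about 1 mm. I move over station 3 and lower to just above the pins.

```bash
python3 -m creep '[[0,0.01,-0.9,0,0,0,0.05],[0,0.01,-0.9,0,0,0,0],[0,0.01,-0.9,0,0,0,0],[0,0.01,-0.9,0,0,0,0],[0,0.01,-0.5,-0.4,0,0,0],[0,0,-0.2,-0.6,0,0,0],[0,0,0,-0.8,0,0,0],[0,0,0,-0.7,0,0,0],[0,0,0,-0.4,0,0,0],[0,0,0,0,0,0,0]]'
python3 - <<'E'
from plates import *
st=get_state(); print(st['position'],yawstate(st)[0],st['clock'],st['wrist_force'],st['opening'])
f=cams.grab_frame('wrist'); im=cv2.cvtColor(f['pixels'],cv2.COLOR_RGB2BGR)
draw_stand(im,f,st)
q,z=held(st); draw_plate(im,f,st,q,z)
cv2.imwrite('pics/w4.png',cv2.resize(im[120:370,70:490],None,fx=1.9,fy=1.9,interpolation=cv2.INTER_CUBIC))
E
```

```text
clock: 5.83
position: [0.511, -0.273, 0.0943]
ee_rot: [0.109, 0.994, 0.002, -0.003]
wrist_force: [-0.4, -0.3, -3.5]
opening: 0.455
[ 0.51102009 -0.27299823  0.0942898 ] 77.4524577666419 5.8333 [-0.35699987 -0.28481834 -3.54230728] 0.4549172332844542
```

View pics/w4.png

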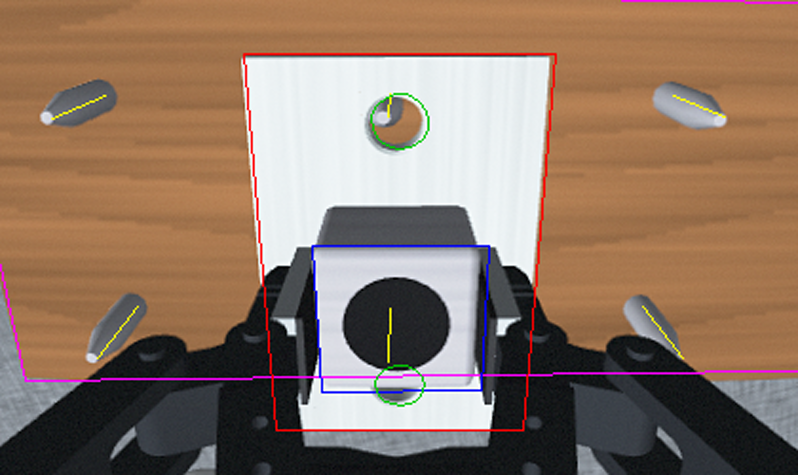

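```bash
python3 - <<'E'
from plates import *
st=get_state(); print(st['position'],yawstate(st)[0])
f=cams.grab_frame('wrist'); im=cv2.cvtColor(f['pixels'],cv2.COLOR_RGB2BGR)
cv2.imwrite('pics/w5.png',cv2.resize(im[150:220,240:320],None,fx=8,fy=8,interpolation=cv2.INTER_CUBIC))
for n,u,z in [('pinL',(46/1.9+70,118/1.9+120),.054),('pinM',(382/1.9+70,117/1.9+120),.054),('pinR',(722/1.9+70,120/1.9+120),.054),('hole',(396/1.9+70,122/1.9+120),.068)]:
    print(n,px2w(f,u,z,st).round(4))
c,s=np.cos(SQ[2]),np.sin(SQ[2])
print([(SQ[0]+c*-.042-s*y,SQ[1]+s*-.042+c*y) for y in(-.15,-.05,.05)], held(st))
E
```

```text
[ 0.51177527 -0.27357619  0.09618415] 77.46150032978011
pinL [ 0.45   -0.3684  0.054 ]
pinM [ 0.4722 -0.2698  0.054 ]
pinR [ 0.495  -0.1704  0.054 ]
hole [ 0.4712 -0.2654  0.068 ]
[(np.float64(0.44902298197592666), np.float64(-0.3648894733989294)), (np.float64(0.4708849784351089), np.float64(-0.2673084654577388)), (np.float64(0.4927469748942911), np.float64(-0.16972745751654816))] ((np.float64(0.5116919708876047), np.float64(-0.27350437792736987), np.float64(-0.21883810250556032)), np.float64(0.062184325688680514))
```

View pics/w5.png

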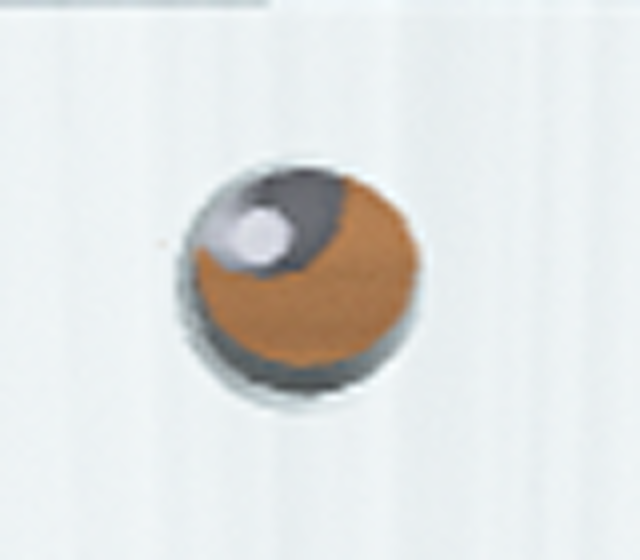

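```bash
python3 - <<'E'
from plates import *
st=get_state(); print(st['position'],yawstate(st)[0])
f=cams.grab_frame('wrist')
zb=st['position'][2]-.0345
for n,u,z in [('tip',(240+265/8-.4,150+237/8-.4),.054),('holetop',(240+300/8-.4,150+285/8-.4),zb+.008),('holebot',(240+307/8-.4,150+267/8-.4),zb)]:
    print(n,px2w(f,u,z,st).round(4))
E
```

```text
[ 0.51240087 -0.27410406  0.09751934] 77.46218569906978
tip [ 0.472  -0.2692  0.054 ]
holetop [ 0.4719 -0.2666  0.071 ]
holebot [ 0.4727 -0.2664  0.063 ]
```

```bash
python3 -m creep '[[0,0,-0.07,-0.2,0,0,0],[0,0,0,0,0,0,0],[0,0,0,0,0,0,0],[0,0,0,0,0,0,0],[0,0,0,0,0,0,0],[0,0,0,0,0,0,0]]'
python3 - <<'E'
from plates import *
st=get_state(); print(st['position'],yawstate(st)[0])
f=cams.grab_frame('wrist'); im=cv2.cvtColor(f['pixels'],cv2.COLOR_RGB2BGR)
cv2.imwrite('pics/w6.png',cv2.resize(im[150:220,240:320],None,fx=8,fy=8,interpolation=cv2.INTER_CUBIC))
E
```

```text
clock: 6.48
position: [0.5124, -0.2766, 0.0915]
ee_rot: [0.109, 0.994, -0.0, 0.0]
wrist_force: [-0.4, -0.4, -2.9]
opening: 0.453
[ 0.51238135 -0.27657978  0.09148493] 77.44239420658299
```

View pics/w6.png

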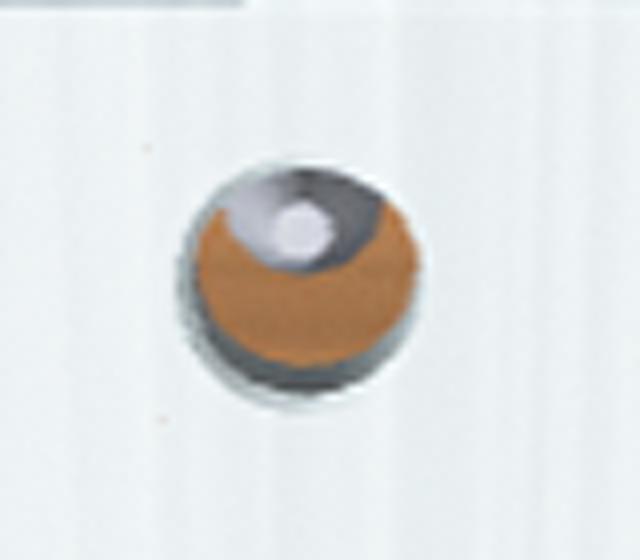

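```bash
python3 - <<'E'
from plates import *
st=get_state()
f=cams.grab_frame('wrist')
zb=st['position'][2]-.0345
for n,u,z in [('tip',(240+303/8-.4,150+230/8-.4),.054),('holetop',(240+300/8-.4,150+285/8-.4),zb+.008),('holebot',(240+307/8-.4,150+267/8-.4),zb)]:
    print(n,px2w(f,u,z,st).round(4))
print(held(st))
E
```

```text
tip [ 0.4708 -0.2687  0.054 ]
holetop [ 0.4719 -0.2691  0.065 ]
holebot [ 0.4727 -0.2689  0.057 ]
((np.float64(0.5123846933822785), np.float64(-0.27660284648508143), np.float64(-0.21917801717924215)), np.float64(0.05745587411792694))
```

```bash
python3 -m creep '[[0,-0.05,0,0,0,0,0],[0,0,0,-0.15,0,0,0],[0,0,0,-0.15,0,0,0],[0,0,0,-0.15,0,0,0],[0,0,0,-0.15,0,0,0],[0,0,0,-0.15,0,0,0],[0,0,0,-0.15,0,0,0],[0,0,0,-0.15,0,0,0],[0,0,0,0,0,0,0],[0,0,0,0,0,0,0]]'
python3 -m creep '[[0,0,0,-0.05,0,0,0],[0,0,0,-0.05,0,0,0],[0,0,0,-0.05,0,0,0],[0,0,0,0,0,0,0],[0,0,0,0,0,0,0]]'
```

```text
clock: 7.42
position: [0.5108, -0.2765, 0.0596]
ee_rot: [0.109, 0.994, 0.0, -0.0]
wrist_force: [-0.3, 0.1, -3.1]
opening: 0.454
clock: 7.83
position: [0.5108, -0.2766, 0.0553]
ee_rot: [0.109, 0.994, 0.0, -0.0]
wrist_force: [-0.1, 0.2, -3.7]
opening: 0.449
```

```bash
python3 -m creep '[[0,0,0,-0.03,0,0,0],[0,0,0,0,0,0,0],[0,0,0,0,0,0,0]]';python3 -m creep '[[0,0,0,-0.03,0,0,0],[0,0,0,0,0,0,0],[0,0,0,0,0,0,0]]'
```

```text
clock: 8.08
position: [0.5109, -0.2766, 0.0552]
ee_rot: [0.109, 0.994, -0.0, 0.0]
wrist_force: [-2.4, 1.5, 4.4]
opening: 0.452
clock: 8.33
position: [0.5109, -0.2766, 0.0552]
ee_rot: [0.109, 0.994, -0.0, 0.0]
wrist_force: [-5.9, 4.1, 14.6]
opening: 0.454
```

Flush contact. Release and retreat.

```bash
python3 -m creep '[[0,0,0,0.03,0,0,0],[60,0,0,0,0,0,0],[100,0,0,0,0,0,0],[100,0,0,0,0,0,0],[100,0,0,0,0,0,0],[100,0,0,0,0,0,0],[100,0,0,0.4,0,0,0],[100,0,0,0.8,0,0,0],[100,0,0,0.9,0,0,0],[100,0,0,0.9,0,0,0]]'
python3 -m creep '[[100,0,0.3,0.9,0,0,0],[100,0,0.8,0.6,0,0,0],[100,0,0.9,0,0,0,0],[100,0,0.9,0,0,0,0],[100,0,0,0,0,0,0],[100,0,0,0,0,0,0]]'
python3 - <<'E'
from plates import *
st=get_state(); print(st['position'],yawstate(st)[0],st['clock'],st['wrist_force'],st['opening'])
f=cams.grab_frame('wrist'); save(f,'w7')
f=cams.grab_frame('top'); im=cv2.cvtColor(f['pixels'],cv2.COLOR_RGB2BGR)
draw_plate(im,f,st,(.437,.3786,-.134)); draw_plate(im,f,st,(.6275,.1258,.27))
c=im[160:285,110:290]; cv2.imwrite('pics/t7.png',cv2.resize(c,None,fx=4.4,fy=4.4,interpolation=cv2.INTER_CUBIC))
E
```

```text
clock: 9.17
position: [0.5107, -0.2765, 0.1462]
ee_rot: [0.109, 0.994, 0.0, -0.0]
wrist_force: [-0.2, -0.1, 0.1]
opening: 1.001
clock: 9.67
position: [0.511, -0.1888, 0.1904]
ee_rot: [0.108, 0.994, -0.0, 0.001]
wrist_force: [-0.8, -0.7, 0.2]
opening: 0.998
[ 0.51101707 -0.18875027  0.19044221] 77.54995452560432 9.6667 [-0.77021824 -0.71582946  0.17077333] 0.9982678593369485
```

View pics/w7.png

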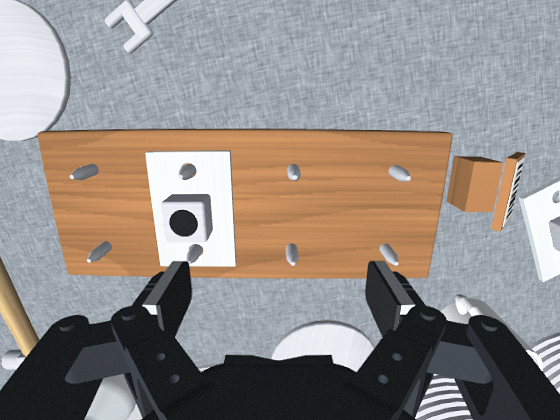

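View pics/t7.png

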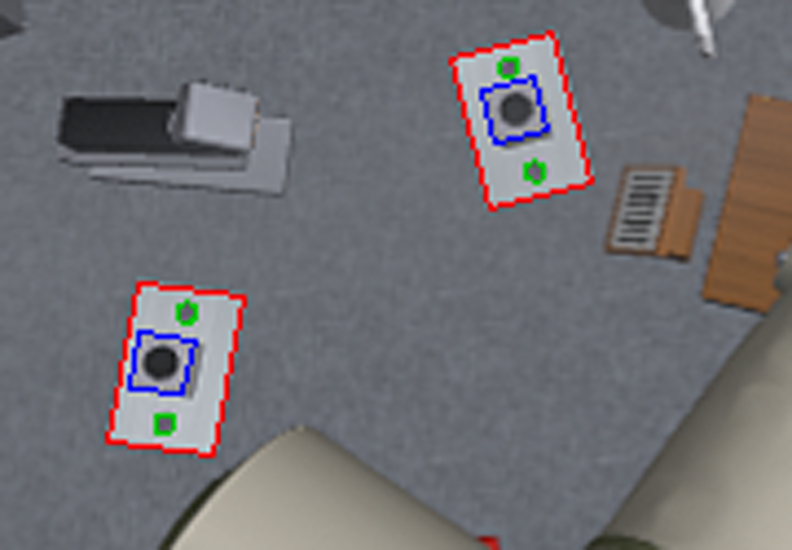

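Plate 1 sits over both pins at (190,172) and (195,252), and the remaining two plates are unmoved. Next is plate A at (0.6275, 0.126).

```bash
python3 -m creep '[[100,0.35,0.9,0,0,0,0.5],[100,0.35,0.9,0,0,0,0.5],[100,0.35,0.9,0,0,0,0.5],[100,0.35,0.9,0,0,0,0.5],[100,0.35,0.9,0,0,0,0.5],[100,0.35,0.9,0,0,0,0.5],[100,0.35,0.9,0,0,0,0.5],[100,0.35,0.9,0,0,0,0.5],[100,0.35,0.9,0,0,0,0.5],[100,0.35,0.9,0,0,0,0.5]]'
python3 -m creep '[[100,0.25,0.9,-0.3,0,0,0.5],[100,0.1,0.3,-0.5,0,0,0.1],[100,0,0,-0.2,0,0,0],[100,0,0,0,0,0,0],[100,0,0,0,0,0,0],[100,0,0,0,0,0,0]]'
python3 - <<'E'
from plates import *
st=get_state(); print(st['position'],yawstate(st)[0],st['clock'],st['wrist_force'],st['opening'])
f=cams.grab_frame('wrist'); im=cv2.cvtColor(f['pixels'],cv2.COLOR_RGB2BGR)
draw_plate(im,f,st,(.6275,.1258,.27)); cv2.imwrite('pics/w8.png',im)
E
```

```text
clock: 10.6
position: [0.6166, 0.0807, 0.1893]
ee_rot: [-0.109, 0.994, -0.0, -0.0]
wrist_force: [-0.1, -1.1, 0.9]
opening: 0.996
clock: 11.1
position: [0.6266, 0.1148, 0.1601]
ee_rot: [-0.133, 0.991, -0.0, 0.0]
wrist_force: [-0.4, -0.7, -0.4]
opening: 0.998
[0.62657181 0.114827   0.16006188] 105.31052949528012 11.1 [-0.42720642 -0.74033239 -0.37215356] 0.9983629682584165
```

View pics/w8.png

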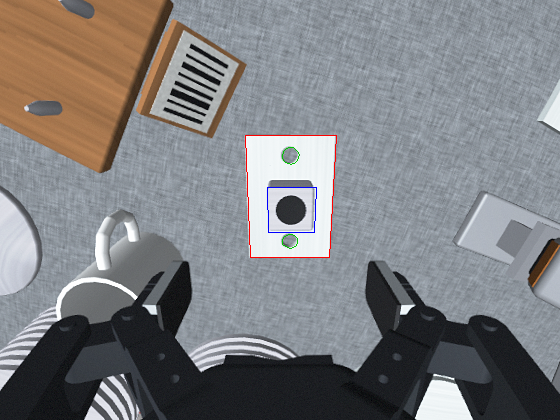

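```bash
python3 - <<'E'
from plates import *
st=get_state()
f=cams.grab_frame('wrist'); 
c,s=np.cos(.27),np.sin(.27)
for u,z in [((170,245),.0),((180,258),0),((60,295),.09),((136,240),.05),((130,300),.09),((98,282),.09)]:
    p=px2w(f,u,z,st)[:2]-np.array([.6275,.1258]); print(u,(c*p[0]+s*p[1]).round(3),(-s*p[0]+c*p[1]).round(3))
f=cams.grab_frame('top'); im=cv2.cvtColor(f['pixels'],cv2.COLOR_RGB2BGR)
print(cams.landmark_of('mug',f),px2w(f,cams.landmark_of('mug',f)[0]['location'],0))
E
```

```text
(170, 245) 0.05 -0.122
(180, 258) 0.065 -0.113
(60, 295) 0.052 -0.18
(136, 240) 0.023 -0.132
(130, 300) 0.054 -0.124
(98, 282) 0.039 -0.146
[{'location': [266.7, 156.5], 'conf': 0.57}] [ 0.73495412 -0.00088331  0.        ]
```

Mug wall is ≥110 mm to the side; clear.

```bash
python3 -m creep '[[100,0.03,0.37,0,0,0,0.03],[100,0,0,-0.8,0,0,0],[100,0,0,-0.8,0,0,0],[100,0,0,-0.8,0,0,0],[100,0,0,-0.8,0,0,0],[100,0,0,-0.6,0,0,0],[100,0,0,-0.37,0,0,0],[100,0,0,0,0,0,0],[100,0,0,0,0,0,0],[100,0,0,0,0,0,0]]'
python3 -m creep '[[0,0,0,0,0,0,0],[0,0,0,0,0,0,0],[0,0,0,0,0,0,0],[0,0,0,0,0,0,0],[0,0,0,0,0,0,0],[0,0,0,0,0,0,0],[0,0,0,0,0,0,0],[0,0,0,0,0,0,0]]' 60
```

```text
clock: 12.18
position: [0.628, 0.1278, 0.0358]
ee_rot: [-0.136, 0.991, -0.0, 0.001]
wrist_force: [-0.3, 0.5, -0.4]
opening: 1.005
clock: 12.85
position: [0.6277, 0.1275, 0.0351]
ee_rot: [-0.136, 0.991, -0.0, 0.001]
wrist_force: [-1.6, -1.0, 5.9]
opening: 0.453
```

```bash
python3 -m creep '[[0,0,0,0.5,0,0,0],[0,0,0,0.9,0,0,0],[0,0,0,0.9,0,0,0],[0,0,0,0.9,0,0,0],[0,0,0,0.9,0,0,0],[0,0,0,0.9,0,0,0],[0,-0.29,-0.93,0,0,0,-0.51],[0,-0.29,-0.93,0,0,0,-0.51],[0,-0.29,-0.93,0,0,0,-0.51],[0,-0.29,-0.93,0,0,0,-0.51]]'
python3 -m creep '[[0,-0.29,-0.93,0,0,0,-0.51],[0,-0.29,-0.93,0,0,0,-0.51],[0,-0.29,-0.93,0,0,0,-0.51],[0,-0.29,-0.93,0,0,0,-0.51],[0,-0.29,-0.93,0,0,0,-0.51],[0,-0.29,-0.93,0,0,0,-0.51],[0,-0.29,-0.93,0,0,0,-0.51],[0,0,0,0,0,0,0],[0,0,0,0,0,0,0],[0,0,0,0,0,0,0]]'
python3 - <<'E'
from plates import *
st=get_state(); print(st['position'],yawstate(st)[0],st['clock'],st['wrist_force'],st['opening'])
f=cams.grab_frame('wrist'); im=cv2.cvtColor(f['pixels'],cv2.COLOR_RGB2BGR)
draw_stand(im,f,st)
q,z=held(st); draw_plate(im,f,st,q,z)
cv2.imwrite('pics/w9.png',cv2.resize(im[120:370,70:490],None,fx=1.9,fy=1.9,interpolation=cv2.INTER_CUBIC))
E
```

```text
clock: 13.68
position: [0.5915, 0.015, 0.1837]
ee_rot: [-0.046, 0.999, 0.0, -0.001]
wrist_force: [0.0, -1.1, -1.6]
opening: 0.453
clock: 14.52
position: [0.5314, -0.1788, 0.1839]
ee_rot: [0.108, 0.994, 0.0, -0.0]
wrist_force: [-0.7, -0.0, -2.2]
opening: 0.459
[ 0.53144692 -0.17884478  0.18390413] 77.56311875187387 14.5167 [-0.66155325 -0.04190808 -2.2113915 ] 0.45878250684524685
```

View pics/w9.png

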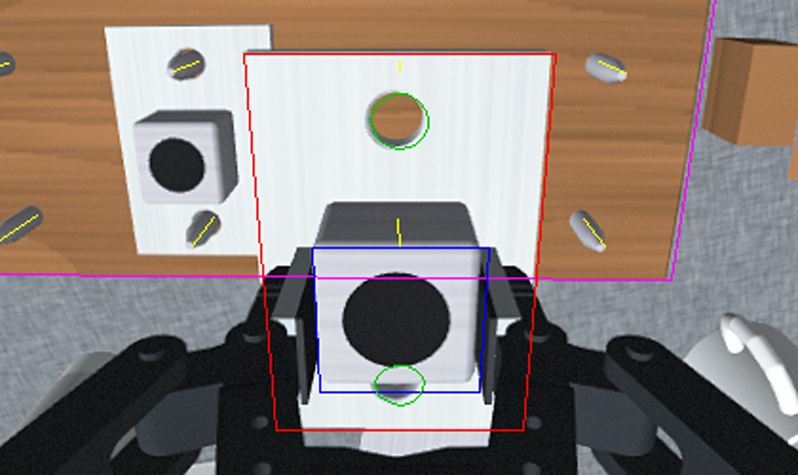

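```bash
python3 -m creep '[[0,0.07,0,-0.5,0,0,-0.03],[0,0,0,-0.7,0,0,0],[0,0,0,-0.7,0,0,0],[0,0,0,-0.7,0,0,0],[0,0,0,-0.48,0,0,0],[0,0,0,0,0,0,0],[0,0,0,0,0,0,0],[0,0,0,0,0,0,0],[0,0,0,0,0,0,0]]'
cat >> plates.py <<'E'
def hole(n):
    st=get_state(); print(st['position'],yawstate(st)[0],st['clock'],st['wrist_force'])
    f=cams.grab_frame('wrist'); im=cv2.cvtColor(f['pixels'],cv2.COLOR_RGB2BGR)
    cv2.imwrite('pics/%s.png'%n,cv2.resize(im[150:220,240:320],None,fx=8,fy=8,interpolation=cv2.INTER_CUBIC))
E
python3 -c "
from plates import *
hole('w10')"
```

```text
clock: 15.32
position: [0.5343, -0.1793, 0.0932]
ee_rot: [0.11, 0.994, -0.0, 0.001]
wrist_force: [-0.5, -0.3, -1.8]
opening: 0.456
[ 0.534293   -0.17933573  0.09315269] 77.42568565864275 15.3167 [-0.46050255 -0.34514722 -1.76394088]
```

View pics/w10.png

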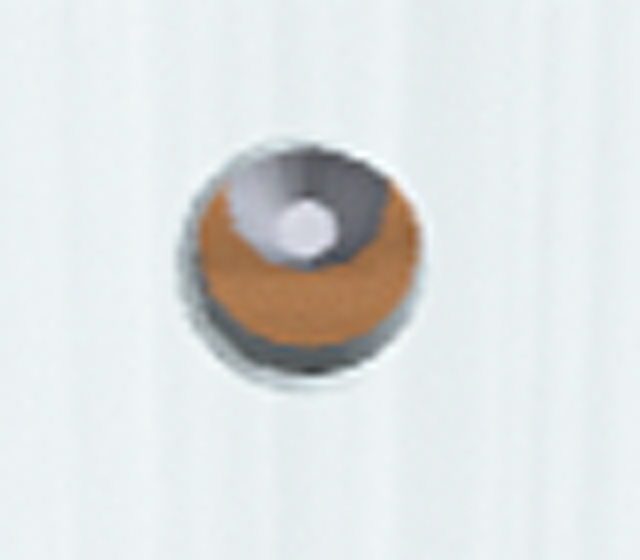

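```bash
python3 -m creep '[[0,0,0,-0.15,0,0,0],[0,0,0,-0.15,0,0,0],[0,0,0,-0.15,0,0,0],[0,0,0,-0.15,0,0,0],[0,0,0,-0.15,0,0,0],[0,0,0,-0.15,0,0,0],[0,0,0,-0.15,0,0,0],[0,0,0,-0.1,0,0,0],[0,0,0,0,0,0,0],[0,0,0,0,0,0,0]]'
python3 -m creep '[[0,0,0,-0.04,0,0,0],[0,0,0,-0.04,0,0,0],[0,0,0,0,0,0,0],[0,0,0,0,0,0,0]]'
python3 -m creep '[[0,0,0,-0.03,0,0,0],[0,0,0,0,0,0,0],[0,0,0,0,0,0,0]]'
```

```text
clock: 16.2
position: [0.5336, -0.1794, 0.0573]
ee_rot: [0.11, 0.994, 0.0, -0.0]
wrist_force: [-0.0, 0.5, -1.8]
opening: 0.453
clock: 16.53
position: [0.5337, -0.1794, 0.0551]
ee_rot: [0.11, 0.994, -0.0, 0.0]
wrist_force: [0.2, 0.7, -2.1]
opening: 0.452
clock: 16.78
position: [0.5337, -0.1794, 0.055]
ee_rot: [0.11, 0.994, -0.0, 0.0]
wrist_force: [-3.5, 1.5, 6.6]
opening: 0.451
```

```bash
python3 -m creep '[[0,0,0,0.03,0,0,0],[60,0,0,0,0,0,0],[100,0,0,0,0,0,0],[100,0,0,0,0,0,0],[100,0,0,0,0,0,0],[100,0,0,0,0,0,0],[100,0,0,0.4,0,0,0],[100,0,0,0.8,0,0,0],[100,0,0,0.9,0,0,0],[100,0,0,0.9,0,0,0]]'
python3 -m creep '[[100,-0.1,0.5,0.9,0,0,0],[100,-0.16,0.9,0.6,0,0,0.05],[100,-0.16,0.95,0,0,0,0.05],[100,-0.16,0.95,0,0,0,0.05],[100,-0.16,0.95,0,0,0,0.05],[100,-0.16,0.95,0,0,0,0.05],[100,-0.16,0.95,0,0,0,0.05],[100,-0.16,0.95,0,0,0,0.05],[100,-0.16,0.95,0,0,0,0.05],[100,-0.16,0.95,0,0,0,0.05]]'
python3 - <<'E'
from plates import *
st=get_state(); print(st['position'],yawstate(st)[0],st['clock'],st['wrist_force'],st['opening'])
f=cams.grab_frame('top'); im=cv2.cvtColor(f['pixels'],cv2.COLOR_RGB2BGR)
draw_plate(im,f,st,(.437,.3786,-.134)); draw_stand(im,f,st)
c=im[160:300,100:420]; cv2.imwrite('pics/t11.png',cv2.resize(c,None,fx=2.5,fy=2.5,interpolation=cv2.INTER_CUBIC))
E
```

```text
clock: 17.62
position: [0.5335, -0.1793, 0.1469]
ee_rot: [0.11, 0.994, 0.0, -0.0]
wrist_force: [-0.2, 0.3, 0.6]
opening: 1.001
clock: 18.45
position: [0.487, 0.092, 0.191]
ee_rot: [0.09, 0.996, 0.0, 0.001]
wrist_force: [-0.9, -0.8, -0.1]
opening: 1.0
[0.4870269  0.09197717 0.1910358 ] 79.64980436793422 18.45 [-0.91374916 -0.81603868 -0.11847967] 1.0002093434561274
```

View pics/t11.png

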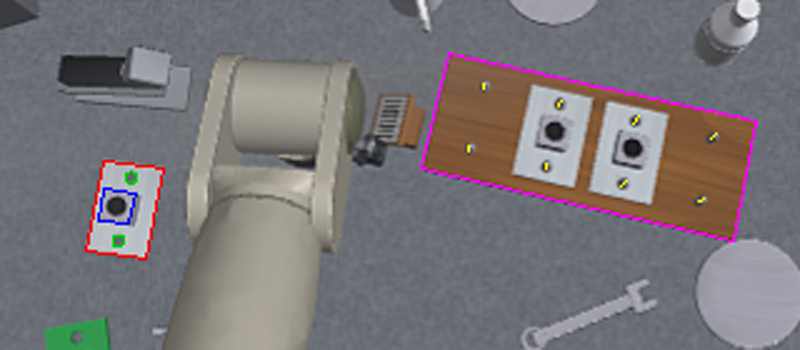

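```bash
python3 -m creep '[[100,-0.2,0.95,0,0,0,0.05],[100,-0.2,0.95,0,0,0,0.05],[100,-0.2,0.95,0,0,0,0.05],[100,-0.2,0.95,0,0,0,0.05],[100,-0.2,0.95,0,0,0,0.05],[100,-0.2,0.95,0,0,0,0.05],[100,-0.2,0.95,0,0,0,0.05],[100,-0.1,0.95,-0.2,0,0,0.05],[100,-0.1,0.95,-0.4,0,0,0.05],[100,-0.1,0.9,-0.4,0,0,0.05]]'
python3 -m creep '[[100,0,0,0,0,0,0],[100,0,0,0,0,0,0],[100,0,0,0,0,0,0],[100,0,0,0,0,0,0]]'
python3 - <<'E'
from plates import *
st=get_state(); print(st['position'],yawstate(st)[0],st['clock'],st['wrist_force'],st['opening'])
f=cams.grab_frame('wrist'); im=cv2.cvtColor(f['pixels'],cv2.COLOR_RGB2BGR)
draw_plate(im,f,st,(.437,.3786,-.134)); cv2.imwrite('pics/w12.png',im)
E
```

```text
clock: 19.33
position: [0.4362, 0.3758, 0.1609]
ee_rot: [0.068, 0.998, 0.001, 0.001]
wrist_force: [0.4, -0.8, 0.0]
opening: 0.999
clock: 19.67
position: [0.4369, 0.3735, 0.1609]
ee_rot: [0.069, 0.998, 0.0, 0.001]
wrist_force: [0.1, 0.3, 0.8]
opening: 1.001
[0.43691544 0.37347924 0.16094475] 82.08797623946457 19.6667 [0.10100945 0.34566432 0.79686817] 1.0006051857113054
```

View pics/w12.png

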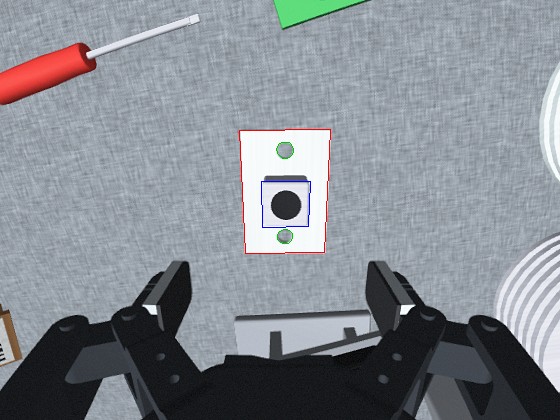

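```bash
python3 -m creep '[[100,0,0.16,-0.4,0,0,0.03],[100,0,0,-0.8,0,0,0],[100,0,0,-0.8,0,0,0],[100,0,0,-0.8,0,0,0],[100,0,0,-0.8,0,0,0],[100,0,0,-0.6,0,0,0],[100,0,0,0,0,0,0],[100,0,0,0,0,0,0],[100,0,0,0,0,0,0]]'
python3 -m creep '[[0,0,0,0,0,0,0],[0,0,0,0,0,0,0],[0,0,0,0,0,0,0],[0,0,0,0,0,0,0],[0,0,0,0,0,0,0],[0,0,0,0,0,0,0],[0,0,0,0,0,0,0],[0,0,0,0,0,0,0]]' 60
```

```text
clock: 20.47
position: [0.4371, 0.3792, 0.035]
ee_rot: [0.067, 0.998, 0.0, 0.001]
wrist_force: [-0.1, 0.4, -0.7]
opening: 1.001
clock: 21.13
position: [0.4368, 0.3792, 0.0349]
ee_rot: [0.067, 0.998, 0.0, 0.001]
wrist_force: [-0.8, -0.3, 6.5]
opening: 0.456
```

```bash
python3 -m creep '[[0,0,0,0.5,0,0,0],[0,0,0,0.9,0,0,0],[0,0,0,0.9,0,0,0],[0,0,0,0.9,0,0,0],[0,0,0,0.9,0,0,0],[0,0,0,0.9,0,0,0],[0,0.24,-0.95,0,0,0,-0.06],[0,0.24,-0.95,0,0,0,-0.06],[0,0.24,-0.95,0,0,0,-0.06],[0,0.24,-0.95,0,0,0,-0.06]]'
python3 -m creep '[[0,0.24,-0.95,0,0,0,-0.06],[0,0.24,-0.95,0,0,0,-0.06],[0,0.24,-0.95,0,0,0,-0.06],[0,0.24,-0.95,0,0,0,-0.06],[0,0.24,-0.95,0,0,0,-0.06],[0,0.24,-0.95,0,0,0,-0.06],[0,0.24,-0.95,0,0,0,-0.06],[0,0.24,-0.95,0,0,0,-0.06],[0,0.24,-0.95,0,0,0,-0.06],[0,0.24,-0.95,0,0,0,-0.06]]'
python3 -m creep '[[0,0.24,-0.95,0,0,0,-0.06],[0,0.24,-0.95,0,0,0,-0.06],[0,0,0,0,0,0,0],[0,0,0,0,0,0,0],[0,0,0,0,0,0,0],[0,0,0,0,0,0,0]]'
python3 - <<'E'
from plates import *
st=get_state(); print(st['position'],yawstate(st)[0],st['clock'],st['wrist_force'],st['opening'])
f=cams.grab_frame('wrist'); im=cv2.cvtColor(f['pixels'],cv2.COLOR_RGB2BGR)
draw_stand(im,f,st)
q,z=held(st); draw_plate(im,f,st,q,z)
cv2.imwrite('pics/w13.png',cv2.resize(im[120:370,70:490],None,fx=1.9,fy=1.9,interpolation=cv2.INTER_CUBIC))
E
```

```text
clock: 21.97
position: [0.4649, 0.2637, 0.1836]
ee_rot: [0.077, 0.997, -0.0, -0.0]
wrist_force: [0.3, 0.6, -3.8]
opening: 0.456
clock: 22.8
position: [0.537, -0.0214, 0.1836]
ee_rot: [0.104, 0.995, 0.0, -0.001]
wrist_force: [0.7, -0.8, -3.6]
opening: 0.453
clock: 23.3
position: [0.5513, -0.0761, 0.1839]
ee_rot: [0.108, 0.994, 0.0, -0.0]
wrist_force: [0.1, -0.1, -2.8]
opening: 0.454
[ 0.55132715 -0.07605522  0.183855  ] 77.55513971031401 23.3 [ 0.14241821 -0.06853374 -2.80010209] 0.45365758691564356
```

View pics/w13.png

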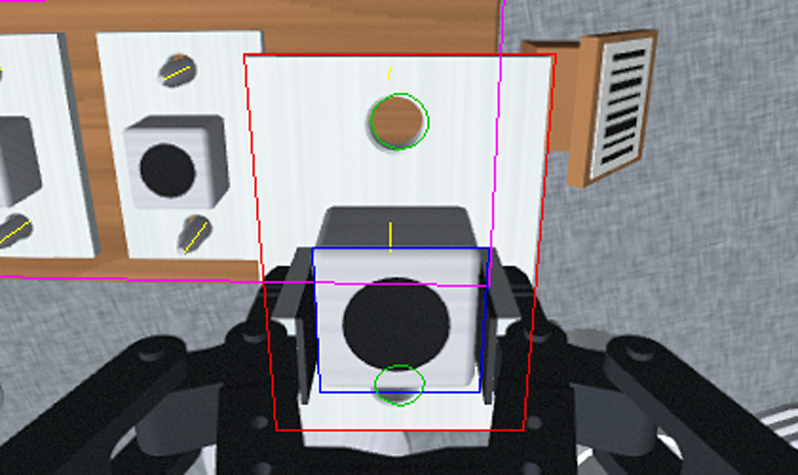

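```bash
python3 -m creep '[[0,0.11,-0.18,-0.5,0,0,-0.02],[0,0,0,-0.7,0,0,0],[0,0,0,-0.7,0,0,0],[0,0,0,-0.7,0,0,0],[0,0,0,-0.46,0,0,0],[0,0,0,0,0,0,0],[0,0,0,0,0,0,0],[0,0,0,0,0,0,0],[0,0,0,0,0,0,0]]'
python3 -c "
from plates import *
hole('w14')"
```

```text
clock: 24.1
position: [0.5555, -0.0824, 0.0935]
ee_rot: [0.11, 0.994, -0.0, 0.001]
wrist_force: [-0.4, 0.0, -4.0]
opening: 0.453
[ 0.55553964 -0.08241872  0.09353397] 77.41478642039283 24.1 [-0.40132133  0.02206946 -4.01223545]
```

View pics/w14.png

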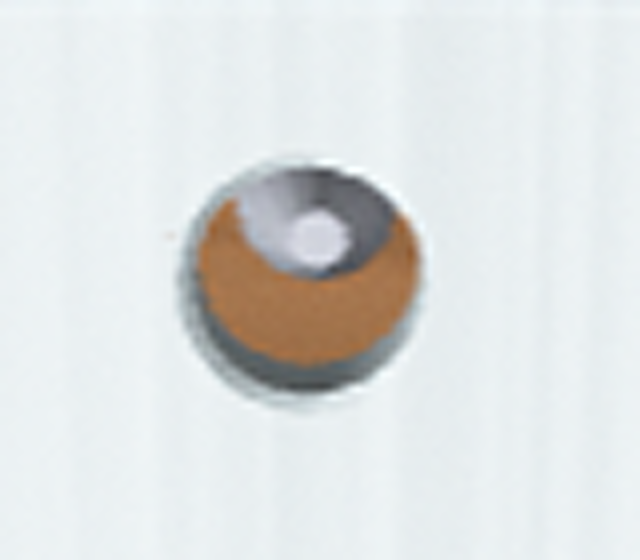

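```bash
python3 -m creep '[[0,-0.025,0.03,0,0,0,0],[0,0,0,-0.15,0,0,0],[0,0,0,-0.15,0,0,0],[0,0,0,-0.15,0,0,0],[0,0,0,-0.15,0,0,0],[0,0,0,-0.15,0,0,0],[0,0,0,-0.15,0,0,0],[0,0,0,-0.15,0,0,0],[0,0,0,-0.1,0,0,0],[0,0,0,0,0,0,0]]'
python3 -m creep '[[0,0,0,-0.04,0,0,0],[0,0,0,-0.04,0,0,0],[0,0,0,0,0,0,0],[0,0,0,0,0,0,0]]'
python3 -m creep '[[0,0,0,-0.03,0,0,0],[0,0,0,0,0,0,0],[0,0,0,0,0,0,0]]'
```

```text
clock: 24.98
position: [0.5541, -0.0816, 0.057]
ee_rot: [0.11, 0.994, 0.0, -0.0]
wrist_force: [-0.0, -0.0, -4.2]
opening: 0.457
clock: 25.32
position: [0.5542, -0.0815, 0.0554]
ee_rot: [0.11, 0.994, 0.0, -0.0]
wrist_force: [0.3, 0.2, -2.9]
opening: 0.453
clock: 25.57
position: [0.5543, -0.0816, 0.0549]
ee_rot: [0.11, 0.994, -0.0, 0.0]
wrist_force: [-1.2, 0.4, 2.6]
opening: 0.454
```

```bash
python3 -m creep '[[0,0,0,-0.01,0,0,0],[0,0,0,0,0,0,0],[60,0,0,0.01,0,0,0],[100,0,0,0,0,0,0],[100,0,0,0,0,0,0],[100,0,0,0,0,0,0],[100,0,0,0.3,0,0,0],[100,0,0,0.7,0,0,0],[100,0,0,0.9,0,0,0],[100,0,0,0.9,0,0,0]]'
python3 -m creep '[[100,0,0,0.9,0,0,0],[100,-0.2,0.5,0.9,0,0,0],[100,-0.3,0.9,0.5,0,0,0],[100,-0.3,0.9,0,0,0,0],[100,-0.3,0.9,0,0,0,0],[100,-0.3,0.9,0,0,0,0],[100,-0.2,0.9,0,0,0,0],[100,0,0.9,0,0,0,0],[100,0,0.9,0,0,0,0],[100,0,0.5,0,0,0,0]]'
python3 - <<'E'
from plates import *
st=get_state(); print(st['position'],yawstate(st)[0],st['clock'],st['wrist_force'],st['opening'])
f=cams.grab_frame('wrist'); save(f,'w15')
f=cams.grab_frame('top'); im=cv2.cvtColor(f['pixels'],cv2.COLOR_RGB2BGR)
draw_stand(im,f,st)
c=im[160:300,100:420]; cv2.imwrite('pics/t15.png',cv2.resize(c,None,fx=2.5,fy=2.5,interpolation=cv2.INTER_CUBIC))
E
```

```text
clock: 26.4
position: [0.5539, -0.0815, 0.1398]
ee_rot: [0.11, 0.994, 0.0, -0.0]
wrist_force: [0.8, 0.0, 0.5]
opening: 1.002
clock: 27.23
position: [0.5058, 0.1398, 0.2083]
ee_rot: [0.109, 0.994, 0.0, 0.0]
wrist_force: [1.3, -0.1, -0.2]
opening: 0.997
[0.50578217 0.13980072 0.20825306] 77.48075363032865 27.2333 [ 1.32174575 -0.07258649 -0.17189616] 0.9973787248741611
```

View pics/t15.png

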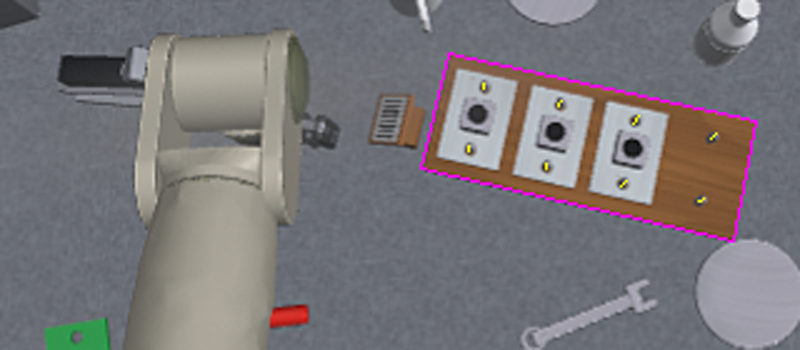

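View pics/w15.png

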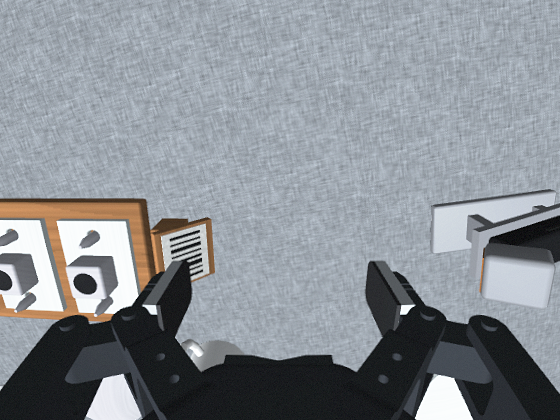

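```bash
python3 - <<'E'
from plates import *
st=get_state(); print(st['qpos'].round(3))
f=cams.grab_frame('top'); 
for l in ['scanner','scanner_lens','rest_deck']:print(l,cams.landmark_of(l,f),cams.search_frame(l,f))
E
```

```text
[ 0.045  0.348  1.563  0.     1.23  -1.309]
scanner [{'location': [149.4, 189.1], 'conf': 0.68}, {'location': [382.4, 180.6], 'conf': 0.45}] [{'bbox': [142.2, 188.1, 35.3, 17.1], 'conf': 0.58}, {'bbox': [323.7, 220.8, 158.0, 80.9], 'conf': 0.35}]
scanner_lens [{'location': [163.2, 188.1], 'conf': 0.46}] [{'bbox': [152.4, 187.4, 7.5, 19.5], 'conf': 0.65}, {'bbox': [291.8, 210.6, 31.6, 39.1], 'conf': 0.24}]
rest_deck [{'location': [149.0, 189.6], 'conf': 0.63}] []
```

```bash
python3 -m creep '[[100,0.2,0.46,0.06,0,0,-0.97],[100,0.2,0.46,0.06,0,0,-0.97],[100,0.2,0.46,0.06,0,0,-0.97],[100,0.2,0.46,0.06,0,0,-0.97],[100,0.2,0.46,0.06,0,0,-0.97],[100,0.2,0.46,0.06,0,0,-0.97],[100,0.2,0.46,0.06,0,0,-0.97],[100,0.2,0.46,0.06,0,0,-0.97],[100,0.2,0.46,0.06,0,0,-0.97],[100,0.2,0.46,0.06,0,0,-0.97]]'
python3 -m creep '[[100,0.2,0.46,0.06,0,0,-0.97],[100,0.2,0.46,0.06,0,0,-0.97],[100,0.2,0.46,0.06,0,0,-0.97],[100,0.2,0.46,0.06,0,0,-0.97],[100,0.2,0.46,0.06,0,0,-0.97],[100,0.2,0.46,0.06,0,0,-0.97],[100,0,0,0,0,0,0],[100,0,0,0,0,0,0],[100,0,0,0,0,0,0],[100,0,0,0,0,0,0]]'
python3 - <<'E'
from plates import *
st=get_state(); print(st['position'],yawstate(st)[0],st['clock'],st['wrist_force'],st['opening'],st['qpos'].round(2))
f=cams.grab_frame('wrist'); save(f,'w16')
f=cams.grab_frame('scene'); im=cv2.cvtColor(f['pixels'],cv2.COLOR_RGB2BGR)
cv2.imwrite('pics/s16.png',cv2.resize(im[140:240,340:480],None,fx=5,fy=5,interpolation=cv2.INTER_CUBIC))
E
```

```text
clock: 28.52
position: [0.5666, 0.2755, 0.2254]
ee_rot: [0.51, 0.86, -0.0, -0.0]
wrist_force: [0.3, -0.6, -0.3]
opening: 0.999
clock: 29.35
position: [0.6022, 0.3573, 0.2363]
ee_rot: [0.708, 0.706, -0.0, 0.0]
wrist_force: [0.9, -0.5, 0.9]
opening: 1.0
[0.60217345 0.35730602 0.23626349] -0.16982445991874684 29.35 [ 0.8695791  -0.48877913  0.93465779] 0.9998181794766983 [ 0.37  0.74  0.87 -0.    1.53  0.37]
```

View pics/w16.png

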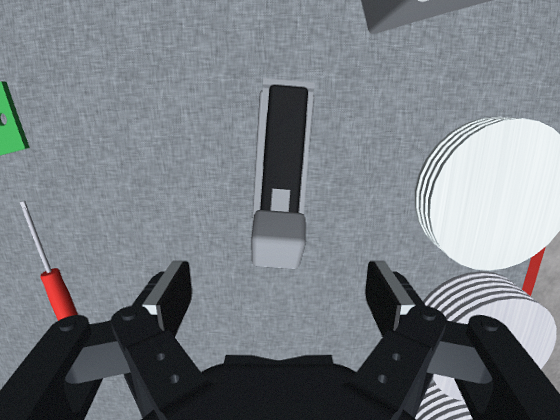

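View pics/s16.png

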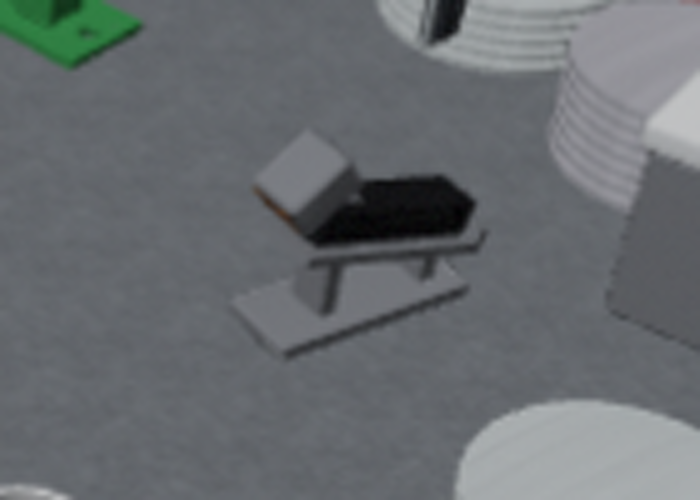

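```bash
cat > sc.py <<'E'
from plates import *
def pose(x,y,yaw,pitch=0.26,z=0.062):
    # x axis heading yaw (rad), nose up pitch
    c,s=np.cos(yaw),np.sin(yaw)
    xa=np.array([c*np.cos(pitch),s*np.cos(pitch),np.sin(pitch)]); ya=np.array([-s,c,0]); za=np.cross(xa,ya)
    return np.c_[xa,ya,za],np.array([x,y,z])
def draw_scn(im,f,st,Rm,t,rest=True):
    def L(P,col,cl=True):
        P=np.array(P)/1000.@Rm.T+t; cv2.polylines(im,[w2px(f,P,st).round().astype(int)],cl,col,1)
    if rest: L([(-95,-25,0),(55,-25,0),(55,25,0),(-95,25,0)],(255,0,255))
    L([(-85,-18,28),(45,-18,28),(45,18,28),(-85,18,28)],(0,0,255)); L([(-85,-18,0),(45,-18,0),(45,18,0),(-85,18,0)],(0,255,255))
    L([(72,0,20),(72+65,0,20-77)],(0,255,0),False)
E
python3 - <<'E'
from sc import *
st=get_state(); f=cams.grab_frame('wrist'); im=cv2.cvtColor(f['pixels'],cv2.COLOR_RGB2BGR)
raw=cv2.resize(im[60:290,190:370],None,fx=2.5,fy=2.5,interpolation=cv2.INTER_CUBIC)
im=cv2.resize(im,None,fx=1,fy=1)
Rm,t=pose(.605,.367,np.radians(-93)); draw_scn(im,f,st,Rm,t)
b=cv2.resize(im[60:290,190:370],None,fx=2.2,fy=2.2,interpolation=cv2.INTER_NEAREST)
raw=cv2.resize(raw,(b.shape[1],b.shape[0])); cv2.imwrite('pics/w17.png',np.hstack([raw,b]))
E
```

```text
(no output)
```

View pics/w17.png

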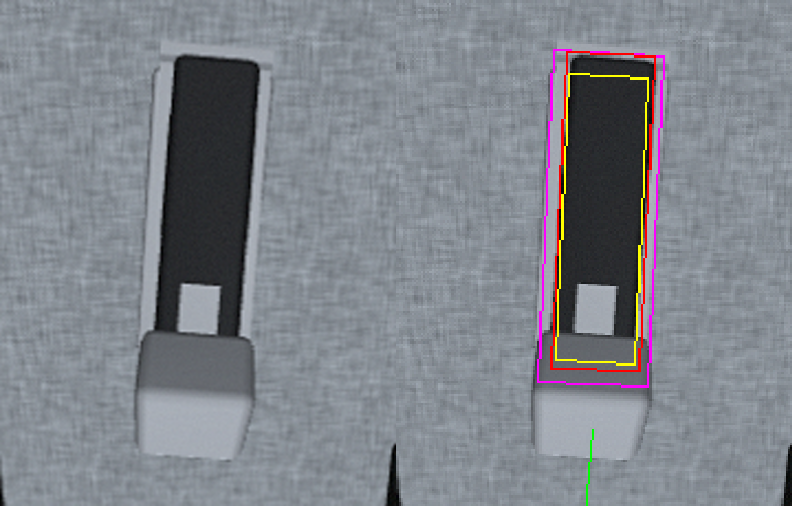

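```bash
python3 - <<'E'
from sc import *
st=get_state(); f=cams.grab_frame('wrist'); im0=cv2.cvtColor(f['pixels'],cv2.COLOR_RGB2BGR)
o=[]
for p in [(.6045,.365,-94.2)]:
    im=im0.copy(); Rm,t=pose(p[0],p[1],np.radians(p[2])); draw_scn(im,f,st,Rm,t)
    o.append(cv2.resize(im[60:290,190:370],None,fx=2.2,fy=2.2,interpolation=cv2.INTER_NEAREST))
ft=cams.grab_frame('scene'); im=cv2.cvtColor(ft['pixels'],cv2.COLOR_RGB2BGR); draw_scn(im,ft,None,Rm,t)
o.append(cv2.resize(im[160:220,370:455],None,fx=4.5,fy=4.5,interpolation=cv2.INTER_NEAREST))
h=max(a.shape[0] for a in o); o=[cv2.copyMakeBorder(a,0,h-a.shape[0],0,0,cv2.BORDER_CONSTANT) for a in o]
cv2.imwrite('pics/w18.png',np.hstack(o))
E
```

```text
(no output)
```

View pics/w18.png

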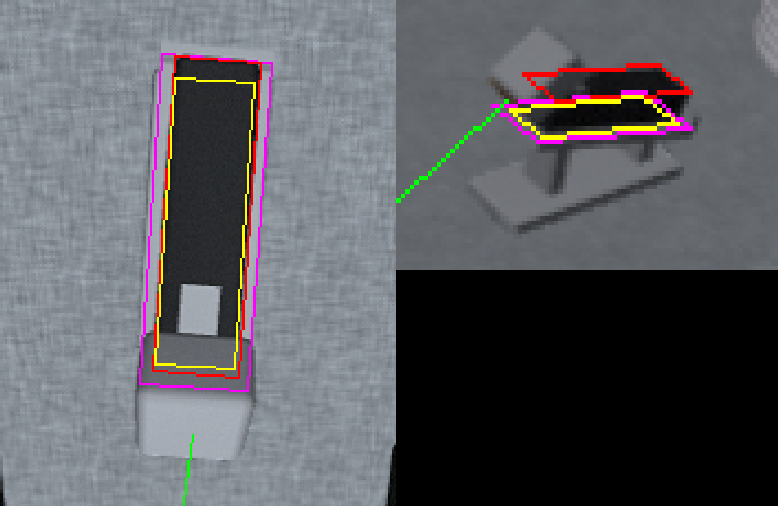

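```bash
cat >> sc.py <<'E'
def tgt(x,y,yaw,pitch=.26,z=.062,g=(-.010,0,.022)):
    Rm,t=pose(x,y,yaw,pitch,z); Rt=np.c_[-Rm[:,0],Rm[:,1],-Rm[:,2]]
    return Rt,t+Rm@np.array(g),Rm
def delta(Rt,p):
    st=get_state(); Rc=R.from_quat(st['ee_rot'])
    rv=(R.from_matrix(Rt)*Rc.inv()).as_rotvec(); d=p-st['position']
    print('pos',st['position'].round(4),'d units',(d/.03).round(3),'rot units',np.degrees(rv/5).round(3),'open',round(st['opening'],3),'F',st['wrist_force'].round(1),'t',round(st['clock'],2))
GR=(.6045,.365,np.radians(-94.2))
E
python3 - <<'E'
from sc import *
Rt,p,Rm=tgt(*GR); print(p); print('standoff'); delta(Rt,p+.08*Rm[:,2])
E
```

```text
[0.60562199 0.38027853 0.08068977]
standoff
pos [0.6022 0.3579 0.2364] d units [ 0.165  1.428 -2.613] rot units [-2.978  0.116 -0.795] open 1.0 F [ 1.   0.8 -0. ] t 29.6
```

```bash
python3 -m creep '[[100,0.03,0.285,-0.4,-0.6,0.02,-0.16],[100,0.03,0.285,-0.4,-0.6,0.02,-0.16],[100,0.03,0.285,-0.6,-0.6,0.02,-0.16],[100,0.03,0.285,-0.6,-0.6,0.02,-0.16],[100,0.04,0.285,-0.6,-0.58,0.02,-0.16],[100,0,0,0,0,0,0],[100,0,0,0,0,0,0],[100,0,0,0,0,0,0],[100,0,0,0,0,0,0]]'
python3 - <<'E'
from sc import *
Rt,p,Rm=tgt(*GR); delta(Rt,p+.08*Rm[:,2]); delta(Rt,p)
st=get_state(); f=cams.grab_frame('wrist'); im=cv2.cvtColor(f['pixels'],cv2.COLOR_RGB2BGR)
draw_scn(im,f,st,*pose(*GR)); cv2.imwrite('pics/w19.png',im)
E
```

```text
clock: 30.35
position: [0.6077, 0.4003, 0.1606]
ee_rot: [0.727, 0.674, -0.093, 0.089]
wrist_force: [0.4, -0.1, 0.3]
opening: 1.001
pos [0.6077 0.4003 0.1606] d units [-0.019  0.017 -0.085] rot units [-0.023  0.047  0.013] open 1.001 F [ 0.4 -0.1  0.3] t 30.35
pos [0.6077 0.4003 0.1606] d units [-0.069 -0.667 -2.662] rot units [-0.023  0.047  0.013] open 1.001 F [ 0.4 -0.1  0.3] t 30.35
```

View pics/w19.png

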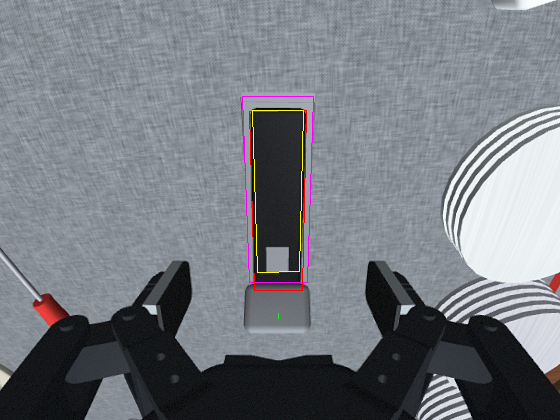

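```bash
python3 -m creep '[[100,-0.014,-0.13,-0.53,0,0.05,0],[100,-0.014,-0.13,-0.53,0,0,0],[100,-0.014,-0.13,-0.53,0,0,0],[100,-0.014,-0.13,-0.53,0,0,0],[100,-0.007,-0.08,-0.3,0,0,0],[100,-0.007,-0.065,-0.24,0,0,0],[100,0,0,0,0,0,0],[100,0,0,0,0,0,0],[100,0,0,0,0,0,0]]'
python3 - <<'E'
from sc import *
Rt,p,Rm=tgt(*GR); delta(Rt,p)
E
```

```text
clock: 31.15
position: [0.6054, 0.3813, 0.0797]
ee_rot: [0.726, 0.675, -0.095, 0.088]
wrist_force: [0.5, 0.7, 0.6]
opening: 0.998
pos [0.6054 0.3813 0.0797] d units [ 0.009 -0.035  0.032] rot units [-0.008 -0.014  0.003] open 0.998 F [0.5 0.7 0.6] t 31.15
```

Close on the handle.

```bash
python3 -m creep '[[0,0.01,-0.03,0.04,0,0,0],[0,0,0,0,0,0,0],[0,0,0,0,0,0,0],[0,0,0,0,0,0,0],[0,0,0,0,0,0,0],[0,0,0,0,0,0,0],[0,0,0,0,0,0,0],[0,0,0,0,0,0,0],[0,0,0,0,0,0,0],[0,0,0,0,0,0,0]]' 50
python3 - <<'E'
from sc import *
Rt,p,Rm=tgt(*GR); delta(Rt,p)
st=get_state(); print(repr(st['position']),repr(st['ee_rot']))
f=cams.grab_frame('wrist'); im=cv2.cvtColor(f['pixels'],cv2.COLOR_RGB2BGR)
draw_scn(im,f,st,*pose(*GR)); cv2.imwrite('pics/w20.png',im)
E
```

```text
clock: 31.98
position: [0.6053, 0.3804, 0.08]
ee_rot: [0.726, 0.675, -0.096, 0.087]
wrist_force: [-0.2, 1.4, 3.7]
opening: 0.411
pos [0.6053 0.3804 0.08  ] d units [ 0.011 -0.003  0.024] rot units [-0.003 -0.028  0.002] open 0.411 F [-0.2  1.4  3.7] t 31.98
array([0.60528173, 0.38035821, 0.07996803]) array([ 0.72631301,  0.67503589, -0.09577039,  0.08731545])
```

View pics/w20.png

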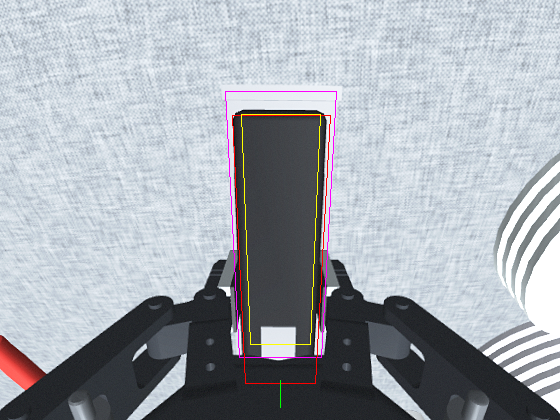

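```bash
cat >> sc.py <<'E'
GP=np.array([0.60528173, 0.38035821, 0.07996803]); GQ=R.from_quat([ 0.72631301,  0.67503589, -0.09577039,  0.08731545])
def scn_in_tool():
    Rm,t=pose(*GR); Rg=GQ.as_matrix(); return Rg.T@Rm, Rg.T@(t-GP)
def scantool(dist=.10,q=SQ):
    c,s=np.cos(q[2]),np.sin(q[2]); yd=np.array([-s,c,0])
    lab=np.array([q[0]-c*.03-s*.26,q[1]-s*.03+c*.26,.046]); n=(yd+np.array([0,0,1]))/np.sqrt(2)
    lens=lab+dist*n; yaw=np.arctan2(-yd[1],-yd[0]); Rm,_=pose(0,0,yaw,.87-np.pi/4)
    o=lens-Rm@np.array([.072,0,.02]); a,b=scn_in_tool(); Rt=Rm@a.T; return Rt,o-Rt@b,lab,n
def beam():
    st=get_state(); a,b=scn_in_tool(); Rt=R.from_quat(st['ee_rot']).as_matrix(); Rm=Rt@a; o=Rt@b+st['position']
    lens=o+Rm@np.array([.072,0,.02]); d=Rm@np.array([np.cos(.87),0,-np.sin(.87)])
    _,_,lab,n=scantool(); s=((lab-lens)@n)/(d@n); hit=lens+s*d
    print('dist',round(s,4),'miss mm',((hit-lab)*1000).round(1),'angle',np.degrees(np.arccos(-d@n)).round(1),'scn z',o.round(4)); return Rm,o
E
python3 - <<'E'
from sc import *
Rt,p,lab,n=scantool(); print(p,lab); delta(Rt,p); delta(Rt,p+np.array([0,0,.08])); beam()
E
```

```text
[0.58342777 0.18171534 0.11107329] [0.55036689 0.03256922 0.046     ]
pos [0.6053 0.3804 0.08  ] d units [-0.728 -6.621  1.037] rot units [ 1.99  -0.295 -1.681] open 0.411 F [0.7 2.5 4.9] t 32.03
pos [0.6053 0.3804 0.08  ] d units [-0.728 -6.621  3.704] rot units [ 1.99  -0.295 -1.681] open 0.411 F [0.7 2.5 4.9] t 32.03
dist 0.2358 miss mm [ 35.2  75.4 -81.3] angle 11.9 scn z [0.6045 0.365  0.062 ]
```

```bash
python3 -m creep '[[0,0,0.05,0.2,0,0,0],[0,0,0.1,0.4,0,0,0],[0,0,0.15,0.7,0,0,0],[0,0,0.1,0.8,0,0,0],[0,0,0,0.8,0,0,0],[0,0,0,0.8,0,0,0]]'
python3 -m creep '[[0,-0.08,-0.77,0,0.22,-0.03,-0.187],[0,-0.08,-0.77,0,0.22,-0.03,-0.187],[0,-0.08,-0.77,0,0.22,-0.03,-0.187],[0,-0.08,-0.77,0,0.22,-0.03,-0.187],[0,-0.08,-0.77,0,0.22,-0.03,-0.187],[0,-0.08,-0.77,0,0.22,-0.03,-0.187],[0,-0.08,-0.77,0,0.22,-0.03,-0.187],[0,-0.08,-0.77,0,0.22,-0.03,-0.187],[0,-0.08,-0.77,0,0.22,-0.03,-0.187],[0,0,0,0,0,0,0]]'
python3 -m creep '[[0,0,0,0,0,0,0],[0,0,0,0,0,0,0],[0,0,0,0,0,0,0]]'
python3 - <<'E'
from sc import *
Rt,p,lab,n=scantool(); delta(Rt,p);beam()
f=cams.grab_frame('wrist'); save(f,'w21')
f=cams.grab_frame('scene');save(f,'s21')
E
```

```text
clock: 32.53
position: [0.6048, 0.392, 0.191]
ee_rot: [0.726, 0.675, -0.097, 0.087]
wrist_force: [0.7, -0.3, -2.5]
opening: 0.409
clock: 33.37
position: [0.5833, 0.1801, 0.1904]
ee_rot: [0.781, 0.623, -0.036, 0.025]
wrist_force: [-0.2, 0.7, -1.8]
opening: 0.412
clock: 33.62
position: [0.5834, 0.185, 0.1903]
ee_rot: [0.779, 0.625, -0.036, 0.025]
wrist_force: [-0.1, -0.9, -1.6]
opening: 0.408
pos [0.5834 0.185  0.1903] d units [-1.000e-03 -1.110e-01 -2.641e+00] rot units [ 0.014 -0.041 -0.012] open 0.408 F [-0.1 -0.9 -1.6] t 33.62
dist 0.1584 miss mm [ -9.2 -37.2  38.3] angle 0.1 scn z [0.5811 0.1732 0.1699]
```

View pics/w21.png

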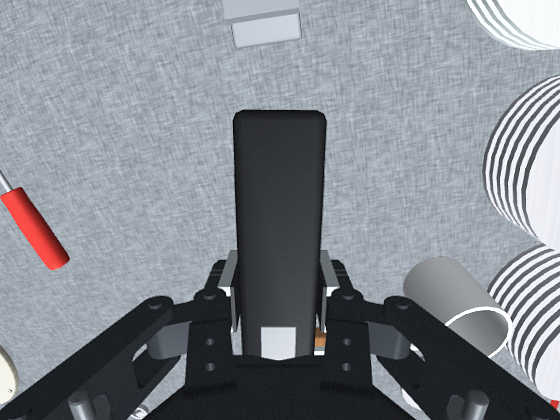

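View pics/s21.png

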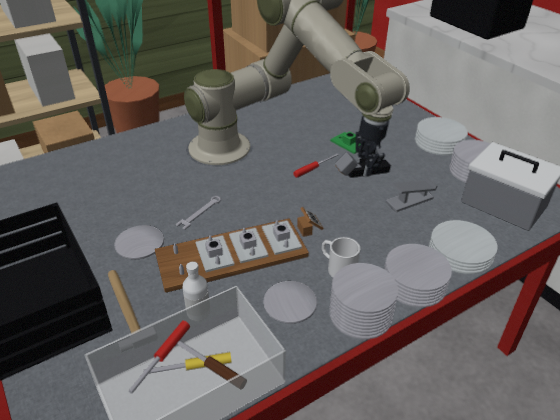

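```bash
python3 -m creep '[[0,0,-0.11,-0.3,0,0,0],[0,0,0,-0.6,0,0,0],[0,0,0,-0.6,0,0,0],[0,0,0,-0.6,0,0,0],[0,0,0,-0.35,0,-0.03,0],[0,0,0,-0.19,0,0,0],[0,0,0,0,0,0,0],[0,0,0,0,0,0,0],[0,0,0,0,0,0,0],[0,0,0,0,0,0,0]]'
python3 - <<'E'
from sc import *
Rt,p,lab,n=scantool(); delta(Rt,p);Rm,o=beam()
st=get_state()
f=cams.grab_frame('scene'); im=cv2.cvtColor(f['pixels'],cv2.COLOR_RGB2BGR); cv2.imwrite('pics/s22r.png',cv2.resize(im[130:250,270:420],None,fx=5,fy=5,interpolation=cv2.INTER_CUBIC)); draw_scn(im,f,None,Rm,o,False)
cv2.circle(im,tuple(int(v) for v in w2px(f,lab)[0].round()),1,(0,0,255),-1)
cv2.imwrite('pics/s22.png',cv2.resize(im[130:250,270:420],None,fx=5,fy=5,interpolation=cv2.INTER_NEAREST))
f=cams.grab_frame('top'); print('label top px',w2px(f,lab)); im=cv2.cvtColor(f['pixels'],cv2.COLOR_RGB2BGR);draw_scn(im,f,None,Rm,o,False)
cv2.circle(im,tuple(int(v) for v in w2px(f,lab)[0].round()),1,(0,0,255),-1)
cv2.imwrite('pics/t22.png',cv2.resize(im[160:260,160:310],None,fx=5,fy=5,interpolation=cv2.INTER_NEAREST))
E
```

```text
clock: 34.55
position: [0.584, 0.181, 0.1124]
ee_rot: [0.78, 0.625, -0.033, 0.026]
wrist_force: [0.4, -0.4, -2.0]
opening: 0.412
pos [0.584  0.181  0.1124] d units [-0.02   0.023 -0.043] rot units [0.01  0.016 0.   ] open 0.412 F [ 0.4 -0.4 -2. ] t 34.55
dist 0.1006 miss mm [ 0.6 -1.1  1. ] angle 0.1 scn z [0.5818 0.1692 0.092 ]
label top px [[254.68339483 207.35776182]]
```

View pics/s22.png

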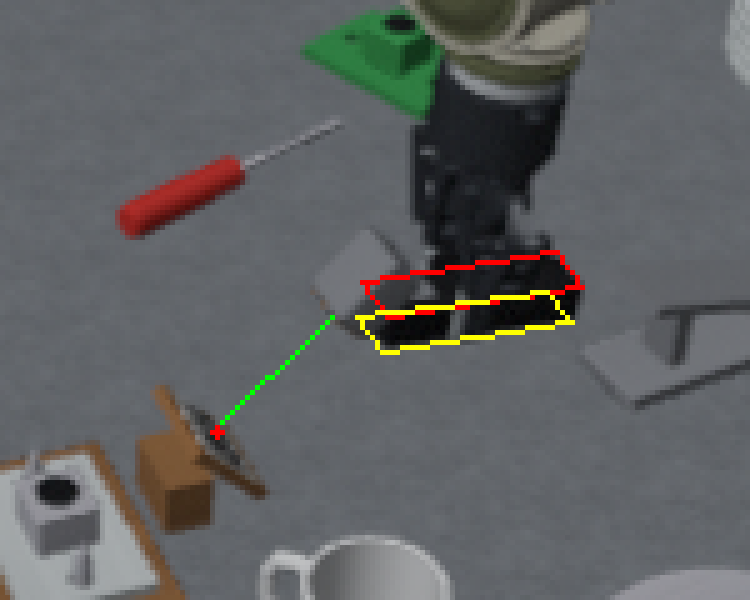

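View pics/t22.png

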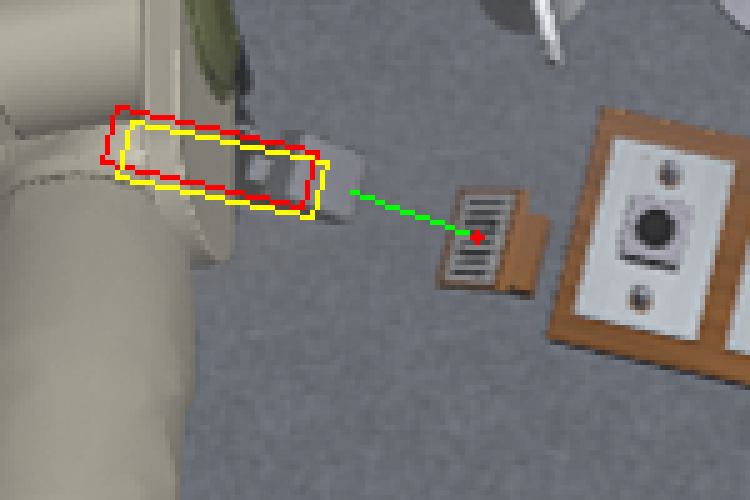

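Both views show the green beam line ending in the middle of the label from 10 cm, square on. I hold it for 2.5 s.

```bash
Z='[[0,0,0,0,0,0,0],[0,0,0,0,0,0,0],[0,0,0,0,0,0,0],[0,0,0,0,0,0,0],[0,0,0,0,0,0,0],[0,0,0,0,0,0,0],[0,0,0,0,0,0,0],[0,0,0,0,0,0,0],[0,0,0,0,0,0,0],[0,0,0,0,0,0,0]]' ; true
python3 -m creep '[[0,0,0,0,0,0,0],[0,0,0,0,0,0,0],[0,0,0,0,0,0,0],[0,0,0,0,0,0,0],[0,0,0,0,0,0,0],[0,0,0,0,0,0,0],[0,0,0,0,0,0,0],[0,0,0,0,0,0,0],[0,0,0,0,0,0,0],[0,0,0,0,0,0,0]]'
python3 -m creep '[[0,0,0,0,0,0,0],[0,0,0,0,0,0,0],[0,0,0,0,0,0,0],[0,0,0,0,0,0,0],[0,0,0,0,0,0,0],[0,0,0,0,0,0,0],[0,0,0,0,0,0,0],[0,0,0,0,0,0,0],[0,0,0,0,0,0,0],[0,0,0,0,0,0,0]]'
python3 -m creep '[[0,0,0,0,0,0,0],[0,0,0,0,0,0,0],[0,0,0,0,0,0,0],[0,0,0,0,0,0,0],[0,0,0,0,0,0,0],[0,0,0,0,0,0,0],[0,0,0,0,0,0,0],[0,0,0,0,0,0,0],[0,0,0,0,0,0,0],[0,0,0,0,0,0,0]]'
python3 - <<'E'
from sc import *
beam(); delta(GQ.as_matrix(),GP+np.array([0,.012,.11]))
f=cams.grab_frame('top'); im=cv2.cvtColor(f['pixels'],cv2.COLOR_RGB2BGR); cv2.imwrite('pics/t23.png',cv2.resize(im[160:300,100:420],None,fx=2.4,fy=2.4,interpolation=cv2.INTER_CUBIC))
E
```

```text
clock: 35.48
position: [0.5836, 0.1809, 0.1114]
ee_rot: [0.78, 0.625, -0.034, 0.026]
wrist_force: [0.5, -0.1, -2.7]
opening: 0.412
clock: 36.32
position: [0.5836, 0.1809, 0.1114]
ee_rot: [0.78, 0.625, -0.034, 0.026]
wrist_force: [-1.7, 0.1, -1.9]
opening: 0.409
clock: 37.15
position: [0.5836, 0.1809, 0.1114]
ee_rot: [0.78, 0.625, -0.034, 0.026]
wrist_force: [-0.1, 0.1, -1.8]
opening: 0.411
dist 0.0998 miss mm [ 0.2 -0.7  0.7] angle 0.1 scn z [0.5813 0.1691 0.0911]
pos [0.5836 0.1809 0.1114] d units [0.723 7.047 2.618] rot units [-1.977  0.292  1.682] open 0.411 F [-0.1  0.1 -1.8] t 37.15
```

View pics/t23.png

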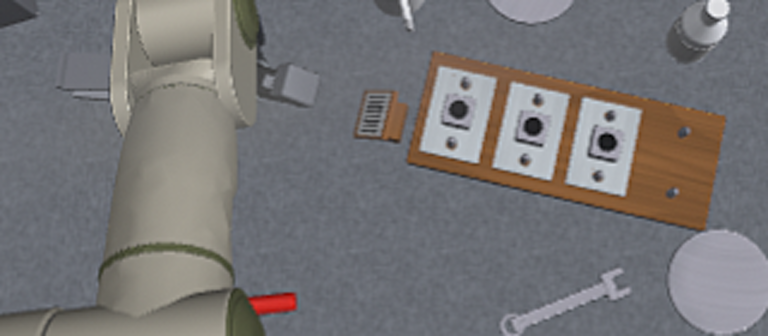

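Held steady for 2.5 s, and the plates are still on. Return path: rise, cross, re-tilt, then lower.

```bash
python3 -m creep '[[0,0,0.1,0.6,0,0,0],[0,0,0.2,0.8,0,0,0],[0,0,0.3,0.8,0,0,0],[0,0.08,0.7,0.42,-0.22,0.03,0.187],[0,0.08,0.75,0,-0.22,0.03,0.187],[0,0.08,0.75,0,-0.22,0.03,0.187],[0,0.08,0.75,0,-0.22,0.03,0.187],[0,0.08,0.75,0,-0.22,0.03,0.187],[0,0.08,0.75,0,-0.22,0.03,0.187],[0,0.08,0.75,0,-0.22,0.03,0.187]]'
python3 -m creep '[[0,0.08,0.75,0,-0.22,0.03,0.187],[0,0.08,0.7,0,-0.22,0.03,0.187],[0,0,0.5,0,0,0,0],[0,0,0,0,0,0,0],[0,0,0,0,0,0,0],[0,0,0,0,0,0,0],[0,0,0,0,0,0,0]]'
python3 - <<'E'
from sc import *
delta(GQ.as_matrix(),GP+np.array([0,.012,.11])); delta(GQ.as_matrix(),GP+.035*np.array([0,.257,.966]))
st=get_state(); f=cams.grab_frame('wrist'); im=cv2.cvtColor(f['pixels'],cv2.COLOR_RGB2BGR)
draw_scn(im,f,st,*pose(*GR)); cv2.imwrite('pics/w24.png',im)
E
```

```text
clock: 38.03
position: [0.6002, 0.3561, 0.19]
ee_rot: [0.739, 0.665, -0.082, 0.075]
wrist_force: [-0.8, 0.4, -2.2]
opening: 0.409
clock: 38.62
position: [0.6055, 0.4125, 0.1903]
ee_rot: [0.727, 0.675, -0.095, 0.088]
wrist_force: [-0.1, -0.1, -1.2]
opening: 0.414
pos [0.6055 0.4125 0.1903] d units [-0.007 -0.67  -0.012] rot units [0.002 0.023 0.01 ] open 0.414 F [-0.1 -0.1 -1.2] t 38.62
pos [0.6055 0.4125 0.1903] d units [-0.007 -0.77  -2.552] rot units [0.002 0.023 0.01 ] open 0.414 F [-0.1 -0.1 -1.2] t 38.62
```

View pics/w24.png

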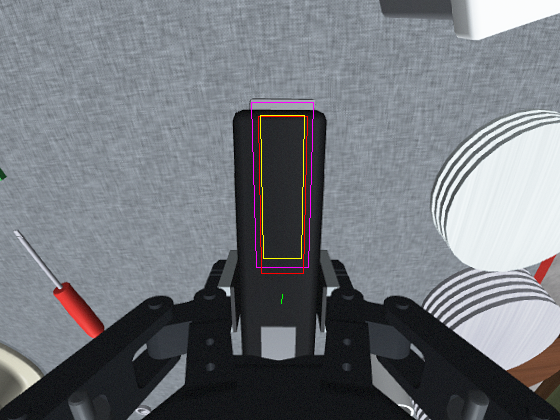

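```bash
python3 -m creep '[[0,0,-0.6,-0.2,0,0.02,0.01],[0,0,-0.06,-0.6,0,0,0],[0,0,-0.06,-0.8,0,0,0],[0,0,-0.05,-0.7,0,0,0],[0,0,0,-0.25,0,0,0],[0,0,0,0,0,0,0],[0,0,0,0,0,0,0],[0,0,0,0,0,0,0],[0,0,0,0,0,0,0]]'
python3 - <<'E'
from sc import *
delta(GQ.as_matrix(),GP); delta(GQ.as_matrix(),GP+.002*np.array([0,.257,.966]))
E
```

```text
clock: 39.42
position: [0.6057, 0.3906, 0.1153]
ee_rot: [0.726, 0.675, -0.094, 0.088]
wrist_force: [0.5, -0.7, -1.8]
opening: 0.409
pos [0.6057 0.3906 0.1153] d units [-0.014 -0.343 -1.178] rot units [-0.013  0.031 -0.014] open 0.409 F [ 0.5 -0.7 -1.8] t 39.42
pos [0.6057 0.3906 0.1153] d units [-0.014 -0.326 -1.113] rot units [-0.013  0.031 -0.014] open 0.409 F [ 0.5 -0.7 -1.8] t 39.42
```

```bash
python3 -m creep '[[0,-0.014,-0.07,-0.22,0,0.03,-0.01],[0,0,-0.06,-0.22,0,0,0],[0,0,-0.06,-0.22,0,0,0],[0,0,-0.06,-0.2,0,0,0],[0,0,-0.05,-0.15,0,0,0],[0,0,-0.02,-0.08,0,0,0],[0,0,0,0,0,0,0],[0,0,0,0,0,0,0],[0,0,0,0,0,0,0]]'
python3 - <<'E'
from sc import *
delta(GQ.as_matrix(),GP)
E
```

```text
clock: 40.17
position: [0.6049, 0.3808, 0.081]
ee_rot: [0.726, 0.675, -0.096, 0.087]
wrist_force: [-0.1, 0.2, -1.9]
opening: 0.407
pos [0.6049 0.3808 0.081 ] d units [ 0.014 -0.015 -0.034] rot units [-0.001 -0.024 -0.004] open 0.407 F [-0.1  0.2 -1.9] t 40.17
```

```bash
python3 -m creep '[[0,0.014,-0.015,-0.035,0,-0.02,0],[0,0,0,0,0,0,0],[0,0,0,0,0,0,0],[0,0,0,0,0,0,0]]'
python3 -m creep '[[0,0,0,-0.02,0,0,0],[0,0,0,0,0,0,0],[0,0,0,0,0,0,0]]'
python3 - <<'E'
from sc import *
delta(GQ.as_matrix(),GP)
f=cams.grab_frame('scene'); im=cv2.cvtColor(f['pixels'],cv2.COLOR_RGB2BGR); cv2.imwrite('pics/s25.png',cv2.resize(im[130:240,350:480],None,fx=5,fy=5,interpolation=cv2.INTER_CUBIC))
E
```

```text
clock: 40.5
position: [0.6053, 0.3804, 0.08]
ee_rot: [0.726, 0.675, -0.096, 0.087]
wrist_force: [0.5, 1.3, -0.4]
opening: 0.409
clock: 40.75
position: [0.6053, 0.3804, 0.0799]
ee_rot: [0.726, 0.675, -0.096, 0.087]
wrist_force: [-1.5, 0.4, 5.5]
opening: 0.414
pos [0.6053 0.3804 0.0799] d units [-0.001 -0.002  0.001] rot units [-0.001  0.001 -0.004] open 0.414 F [-1.5  0.4  5.5] t 40.75
```

View pics/s25.png

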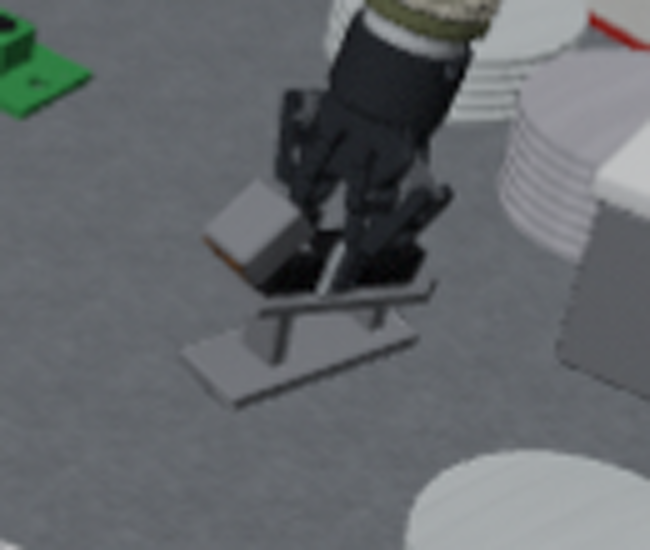

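The scanner is flat on its deck, in light contact and at the same pose as when I gripped it. I release and retreat along the deck normal.

```bash
python3 -m creep '[[50,0,0,0,0,0,0],[60,0,0,0,0,0,0],[100,0,0,0,0,0,0],[100,0,0,0,0,0,0],[100,0,0,0,0,0,0],[100,0,0,0,0,0,0],[100,0,0.05,0.2,0,0,0],[100,0,0.13,0.5,0,0,0],[100,0,0.15,0.6,0,0,0],[100,0,0.15,0.6,0,0,0]]'
python3 -m creep '[[100,0,0.2,0.8,0,0,0],[100,-0.1,0.1,0.9,0,0,0],[100,-0.3,0,0.9,0,0,0],[100,-0.5,0,0.9,0,0,0],[100,-0.9,0,0.5,0.4,0,0],[100,-0.9,0,0,0.5,0,0],[100,-0.9,0,0,0.5,0,0],[100,-0.9,0,0,0.5,0,0],[100,-0.5,0,0,0.5,0,0],[100,0,0,0,0,0,0]]'
python3 -m creep '[[100,0,0,0,0,0,0],[100,0,0,0,0,0,0],[100,0,0,0,0,0,0]]'
python3 - <<'E'
from sc import *
st=get_state();print(st['position'])
f=cams.grab_frame('top'); im=cv2.cvtColor(f['pixels'],cv2.COLOR_RGB2BGR); draw_scn(im,f,None,*pose(*GR)); cv2.imwrite('pics/t26.png',cv2.resize(im[150:300,100:420],None,fx=2.4,fy=2.4,interpolation=cv2.INTER_CUBIC))
f=cams.grab_frame('scene'); im=cv2.cvtColor(f['pixels'],cv2.COLOR_RGB2BGR); save(f,'s26'); cv2.imwrite('pics/s26c.png',cv2.resize(im[140:240,340:480],None,fx=5,fy=5,interpolation=cv2.INTER_CUBIC))
E
```

```text
clock: 41.63
position: [0.6051, 0.3949, 0.1372]
ee_rot: [0.726, 0.675, -0.096, 0.087]
wrist_force: [-0.0, -0.3, 0.6]
opening: 1.001
clock: 42.47
position: [0.4527, 0.4037, 0.258]
ee_rot: [0.731, 0.682, -0.024, 0.01]
wrist_force: [-0.4, 0.5, -0.0]
opening: 0.997
clock: 42.72
position: [0.456, 0.4037, 0.2559]
ee_rot: [0.731, 0.681, -0.025, 0.011]
wrist_force: [0.3, 0.5, -0.1]
opening: 0.999
[0.4559675  0.40374086 0.25590019]
```

View pics/t26.png

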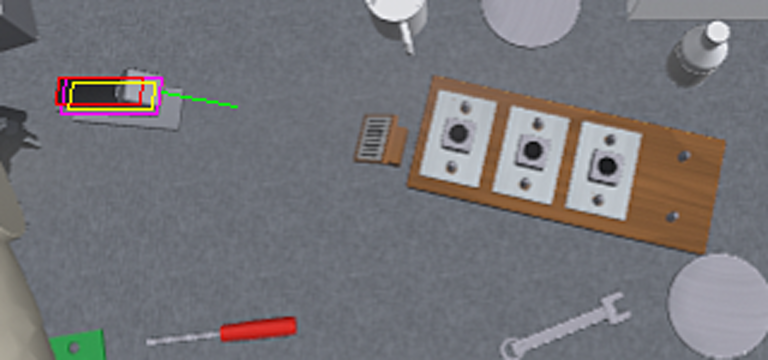

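View pics/s26c.png

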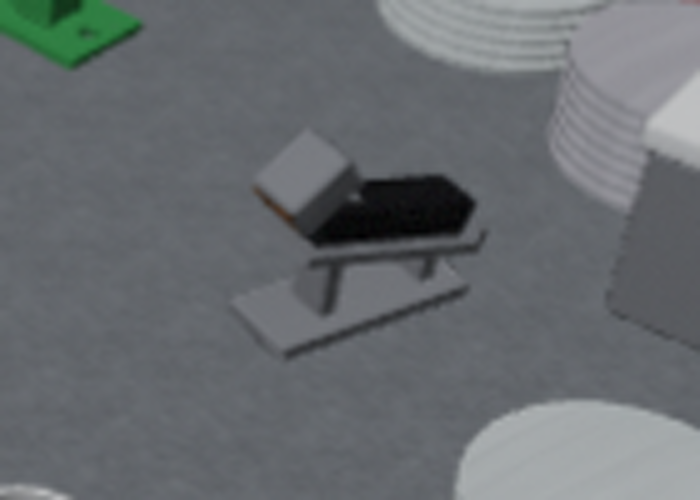

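View pics/s26.png

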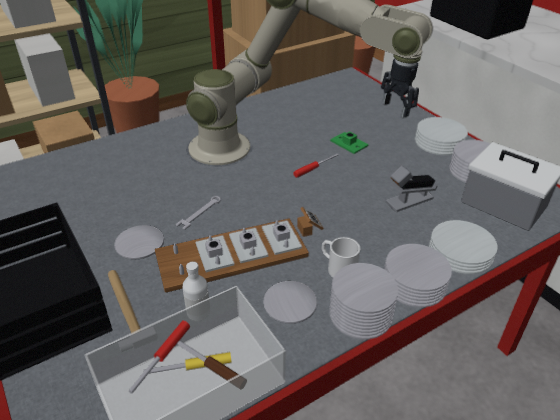

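The scanner crop matches the first one, at (410,185) in the scene view. The plates are at (214,247), (248,240) and (282,232), each with its pins through. No fourth white plate is visible anywhere. I sign off.

```bash
python3 -c "
from h import *
print(job.sign_off(), get_state()['clock'])"
```

```text
the job is handed in; nothing more can be done
the job is handed in; nothing more can be done
```

The job is done and handed in at about 43 s of the 208 s allowed. I found three white plates on the table and no fourth. They now lie on places 1, 2 and 3 of the stand. The green look-alike and everything else were left alone.

- **Plates:** Each was lowered until light contact (about 3–15 N) stopped it. The TCP heights at contact, 54.9–55.2 mm, match a flush plate. The last pictures show the pins standing through every plate.
- **Scan:** By my own calculation from the camera fits, the beam ran 100 mm from the lens, missed the label's middle by about 1 mm and was 0.1° off square. I held it for 2.5 s with no drift in the reported TCP pose. No separate reading confirms that the scanner read the label.
- **Scanner on its rest:** It went down at the pose where I had gripped it, within about 0.1 mm. The close-up afterwards looks the same as the one before.

No final check failed or disagreed. The detection network's label position was about 1 cm from my stand fit, so I used the fit, which the top and scene overlays supported.

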